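Load the milling pallet with brass blanks and close it with the straightedge

ROBOT

A 6-joint arm with a two-finger parallel gripper is mounted at the origin on the work surface. World frame = base frame: x ahead of the robot, y to its left, z up, the work surface at z = 0. Lengths are in m, angles in degrees, forces in N, time in s.
With the tool pointing down it reaches from about 0.25 to 0.85 m from the base axis. Payload 12.5 kg.
Tool frame: the origin (TCP) lies between the finger pads; the fingertips stand 22 mm ahead of it and the grasp point (between the pads) lies 3 mm ahead of it; z points along the fingers, y is the line along which they close (so a half turn about z gives the same grasp; the last joint's range is limited). The gripper opens to 93 mm and grips with 3 to 60 N. Pads are 15 mm wide; open, the fingers measure 128 mm over their backs; the gripper's body (75 mm by 188 mm) begins 65 mm behind the grasp point.
Start: joints at [58.293, 20.094, 94.641, -0, 65.266, -4.847], TCP at [0.248, 0.491, 0.241] pointing down, gripper open.
Joint ranges: [-157.81, 157.81], [-45, 120.19], [0.68, 151.7], [-89.99, 269.99], [4.06, 180], [-164.3, 164.3]. Speed limits (degrees/s): [127.2, 127.2, 159.86, 180, 180, 180].

INTERFACE

Orientations are given as a 3x3 rotation matrix whose columns are the frame's x, y, z axes.
In Python, from workcell import bot gives the robot as it stands.
- The arm moves only by the tool send_rows, never from a script. Its argument "rows" is a list of rows, each a list of 4 numbers: the shift along the tool's x, y, z in cm, then the turn about the tool's z in degrees. In form: [[x, y, z, spin], ...]. A call has exactly 10 rows; each row is the pose to reach, as a shift and turn from the pose commanded when the call began, along the tool's axes at that moment; what a row does not reach only later rows make up. A row lasts 1/8 s, in which the tool goes at most 62.5 mm and 10.7 degrees, less where a joint would pass 70% of its speed; a pose out of reach is approached as far as the arm can. A call with a gripper value outside its range is refused whole. "claw" is the closure, from -1 (fully open) to 1 (shut), set as the call begins (left out, the last holds). The fingers move at their own pace and stop on an object; "newtons" is the grip in N (left out, the last holds). Time passes only in rows, so rows that repeat a pose let the fingers close, or fill a call up. It gives the time, the measured TCP pose, the force, the opening and the grip force at its end, in the units of the state.
- bot.get_obs(): the state, without advancing time (a new reading comes with each control period).
- bot.snapshot(name): name is "scene" or "side" or "wrist"; returns a dict with "img" (384x512x3 uint8, red, green, blue), "fx", "fy", "cx", "cy" (pixels), "xyz" and "rotation" of the camera in the world; the wrist camera has in their place "mount" (4x4, takes a point from camera to tool coordinates, whose origin is the TCP and whose axes are the flange's). Camera axes: x right, y down, z forward; pixel columns grow to the right and rows downward; lengths in m; the calibration is good to about 2 mm. A picture is of the moment at which its call begins: read the wrist's pose just before it. There is no depth.
- bot.job_done(): hands the job in; it is judged then, once.
The state is a dict: "clock": time; "q": joint angles; "dq": joint speeds; "joint_torque": joint torques, N m; "tool_pos": TCP position; "orientation": TCP orientation; "force": force on the tool from outside, world axes, zero at the start; "torque": the same for the moment, N m; "width": finger opening in m; "grasp_force": force on a finger pad.
Only numpy, scipy, OpenCV 4.12 (cv2) and the standard library are available. Lean on these libraries where they do the work, as an engineer would, in place of code of your own. Each camera call takes 0.05 s, during which the arm holds its last target. There are 200 camera calls.

TASK

Fill every empty slot of the milling pallet with a spare brass blank of the right length (the length of those already seated, which stay in), and then lay the straightedge flat on the bench, centred and flush along the pallet's open front edge, so that every blank is pushed home and shut in. Put any too short or too long blank from the bench into the offcut tray, where no right-length blank belongs. Leave the blower, the loupe and the watch undisturbed.

Things in the scene. Friction and masses are not known exactly. Their poses are not given: they have to be found in the camera images.
- pallet: Fixed milling pallet, light lands on a dark base, 73 mm (x) x 282 mm (y), 12 mm high; origin under its centre. Six slots along x, 22 mm wide, 63 mm long, 46 mm apart along y, floor at 5 mm, lands and the 10 mm back wall at 12 mm; open at the top and at the front edge, the long face at x = -36.5 mm, towards the robot. Turned by up to 0.2 rad.
- slot0 (a point): Where the centre of a blank seated in slot 0 belongs: mid slot, 14 mm above the bench (9 mm above the slot floor). The slot leaves about 1.5 mm play each way along it and 2 mm each way across it.
- slot1 (a point): Where the centre of a blank seated in slot 1 belongs: mid slot, 14 mm above the bench (9 mm above the slot floor). The slot leaves about 1.5 mm play each way along it and 2 mm each way across it.
- slot2 (a point): Where the centre of a blank seated in slot 2 belongs: mid slot, 14 mm above the bench (9 mm above the slot floor). The slot leaves about 1.5 mm play each way along it and 2 mm each way across it.
- slot3 (a point): Where the centre of a blank seated in slot 3 belongs: mid slot, 14 mm above the bench (9 mm above the slot floor). The slot leaves about 1.5 mm play each way along it and 2 mm each way across it.
- slot4 (a point): Where the centre of a blank seated in slot 4 belongs: mid slot, 14 mm above the bench (9 mm above the slot floor). The slot leaves about 1.5 mm play each way along it and 2 mm each way across it.
- slot5 (a point): Where the centre of a blank seated in slot 5 belongs: mid slot, 14 mm above the bench (9 mm above the slot floor). The slot leaves about 1.5 mm play each way along it and 2 mm each way across it.
- seated0: Brass blank, square bar 18 x 18 mm, 60 mm long; origin at its centre, x axis along its length (either end, any side up is the same). Already in slot 0 at the start, perhaps up to 2 mm proud of the front edge; absent (None) in many starts, and the slot is then empty.
- seated2: Brass blank, square bar 18 x 18 mm, 60 mm long; origin at its centre, x axis along its length (either end, any side up is the same). Already in slot 2 at the start, perhaps up to 2 mm proud of the front edge; absent (None) in many starts, and the slot is then empty.
- seated3: Brass blank, square bar 18 x 18 mm, 60 mm long; origin at its centre, x axis along its length (either end, any side up is the same). Already in slot 3 at the start, perhaps up to 2 mm proud of the front edge; absent (None) in many starts, and the slot is then empty.
- seated5: Brass blank, square bar 18 x 18 mm, 60 mm long; origin at its centre, x axis along its length (either end, any side up is the same). Already in slot 5 at the start, perhaps up to 2 mm proud of the front edge; absent (None) in many starts, and the slot is then empty.
- spare0: Brass blank, square bar 18 x 18 mm, 60 mm long; origin at its centre, x axis along its length (either end, any side up is the same). A spare of the right length, lying on the bench to the robot's right.
- spare1: Brass blank, square bar 18 x 18 mm, 60 mm long; origin at its centre, x axis along its length (either end, any side up is the same). A spare of the right length, lying on the bench to the robot's right.
- spare2: Brass blank, square bar 18 x 18 mm, 60 mm long; origin at its centre, x axis along its length (either end, any side up is the same). A spare of the right length, lying on the bench to the robot's right.
- spare3: Brass blank, square bar 18 x 18 mm, 60 mm long; origin at its centre, x axis along its length (either end, any side up is the same). A spare of the right length, lying on the bench to the robot's right.
- spare4: Brass blank, square bar 18 x 18 mm, 60 mm long; origin at its centre, x axis along its length (either end, any side up is the same). A spare of the right length, lying on the bench to the robot's right.
- short0: Brass blank, square bar 18 x 18 mm, 46 mm long; origin at its centre, x axis along its length (either end, any side up is the same). Too short; lies among the spares; may be absent (None).
- short1: Brass blank, square bar 18 x 18 mm, 46 mm long; origin at its centre, x axis along its length (either end, any side up is the same). Too short; lies among the spares; may be absent (None).
- long: Brass blank, square bar 18 x 18 mm, 74 mm long; origin at its centre, x axis along its length (either end, any side up is the same). Too long; lies among the spares; may be absent (None).
- straightedge: Steel straightedge lying on the bench: flat bar 54 mm (x) x 290 mm (y) x 12 mm with two straight long edges at x = -27 and +27 mm (either may be used), and on its top, along the middle, a grip rail 10 mm thick (x), 110 mm long (y), from 12 to 36 mm height. Flush with the pallet, its origin is 27 mm in front of the pallet's front edge. Origin under its centre; about 0.45 kg.
- tray: Fixed grey plastic offcut tray, open at the top, 190 mm (x) x 115 mm (y), 18 mm high, wall 4 mm, floor about 4 mm; origin under its centre.
- blower: Bystander: blue dust blower bulb standing in a yellow ring, 68 mm across, 100 mm high; origin under its centre.
- loupe: Bystander: black eye loupe, 38 mm across, 32 mm high; origin under its centre.
- watch: Bystander: watch movement in a round black holder, 52 mm across, 21 mm high; origin under its centre.
There are look-alikes about, which are no part of the job. What is shaped like the long but pink is not meant. Leave any white look-alike of the seated2 alone.

How it is judged (in metres and radians):
On the way, in this order (a step that is already met when the one before it is completed fails the run):
1. every slot holds a right-length blank (distance between any of seated0, spare0, spare1, spare2, spare3, spare4 and slot0 below 0.0065 m and distance between any of spare0, spare1, spare2, spare3, spare4 and slot1 below 0.0065 m and distance between any of seated2, spare0, spare1, spare2, spare3, spare4 and slot2 below 0.0065 m and distance between any of seated3, spare0, spare1, spare2, spare3, spare4 and slot3 below 0.0065 m and distance between any of spare0, spare1, spare2, spare3, spare4 and slot4 below 0.0065 m and distance between any of seated5, spare0, spare1, spare2, spare3, spare4 and slot5 below 0.0065 m), for 0.2 s.
2. the straightedge lies flush along the pallet's front edge (x of straightedge in the frame of pallet between -0.0655 and -0.0605 m and y of straightedge in the frame of pallet between -0.015 and 0.015 m and angle between the y axis of straightedge and the y axis of pallet, either way round below 0.012 rad and height (world z) of straightedge below 0.004 m), for 0.2 s.
At the end, for the whole second after the job is handed in: Each slot holds a 60 mm blank within 4.5 mm of its seat; the straightedge lies flat along the pallet's front edge: gap under 2 mm, parallel within 0.012 rad, centred within 15 mm; every short or long blank lies in the offcut tray and no 60 mm blank does; all at rest (all of step 2 and distance between any of seated0, spare0, spare1, spare2, spare3, spare4 and slot0 below 0.0045 m and distance between any of spare0, spare1, spare2, spare3, spare4 and slot1 below 0.0045 m and distance between any of seated2, spare0, spare1, spare2, spare3, spare4 and slot2 below 0.0045 m and distance between any of seated3, spare0, spare1, spare2, spare3, spare4 and slot3 below 0.0045 m and distance between any of spare0, spare1, spare2, spare3, spare4 and slot4 below 0.0045 m and distance between any of seated5, spare0, spare1, spare2, spare3, spare4 and slot5 below 0.0045 m and x of short0 in the frame of tray between -0.092 and 0.092 m and y of short0 in the frame of tray between -0.055 and 0.055 m and height (world z) of each of short0, short1, long below 0.035 m and x of short1 in the frame of tray between -0.092 and 0.092 m and y of short1 in the frame of tray between -0.055 and 0.055 m and x of long in the frame of tray between -0.092 and 0.092 m and y of long in the frame of tray between -0.055 and 0.055 m and not (x of spare0 in the frame of tray between -0.092 and 0.092 m and y of spare0 in the frame of tray between -0.055 and 0.055 m and height (world z) of spare0 below 0.035 m) and not (x of spare1 in the frame of tray between -0.092 and 0.092 m and y of spare1 in the frame of tray between -0.055 and 0.055 m and height (world z) of spare1 below 0.035 m) and not (x of spare2 in the frame of tray between -0.092 and 0.092 m and y of spare2 in the frame of tray between -0.055 and 0.055 m and height (world z) of spare2 below 0.035 m) and not (x of spare3 in the frame of tray between -0.092 and 0.092 m and y of spare3 in the frame of tray between -0.055 and 0.055 m and height (world z) of spare3 below 0.035 m) and not (x of spare4 in the frame of tray between -0.092 and 0.092 m and y of spare4 in the frame of tray between -0.055 and 0.055 m and height (world z) of spare4 below 0.035 m) and linear speed of each of spare0, spare1, spare2, spare3, spare4, short0, short1, long, straightedge below 0.01 m/s); the robot touches nothing.
It fails at once if a bystander (blower, loupe, watch) is moved more than 30 mm (distance of any of blower, loupe, watch from where it was at the start of the episode above 0.03 m).
It fails at once if a blank already seated at the start is taken out of its slot (distance of any of seated0, seated2, seated3, seated5 from where it was at the start of the episode above 0.03 m).
Of seated0, seated2, seated3, seated5 only 1 to 2 are there at a start; the rules pass over those that are not, and their reading is None.
Of short0, short1, long only 2 to 3 are there at a start; the rules pass over those that are not, and their reading is None.
At some moment in a run one of straightedge, spare0, spare1, spare2, spare3, spare4 may be knocked a few centimetres aside while the robot is not near it.
Once in a run the grip may slacken for a moment while it holds something.
It also fails if it takes over 210 s, if anything falls off the work surface, if the arm or the gripper's body presses on something with over 40 N, if the wrist force passes 120 N, or if a joint passes its speed limit or range.

## Working session

There is one attempt and no reset: what is moved stays moved. The work goes in short steps, Python scripts to look and compute and a tool call to move; the robot and the scene stay as the last step left them, time stands still between calls to the robot, and variables do not carry over. Pictures are saved under pics/ and viewed, at most 14 in all, crops included, and the job is handed in when it is done.

Besides the shell and the picture viewer there is one more tool, called after "Emit:" by a JSON object that holds its "method" and its "body". send_rows: Moves the arm, as the interface text tells. Its arguments: {"type":"object","properties":{"rows":{"type":"array"},"claw":{"type":"number"},"newtons":{"type":"number"}},"required":["rows"]}

```bash
mkdir -p pics; ls
python3 - <<'E'
from workcell import bot
import cv2
o=bot.get_obs();print(o)
for n in("scene","side","wrist"):
    s=bot.snapshot(n);cv2.imwrite(f"pics/{n}0.png",s["img"][:,:,::-1]);print(n,{k:v for k,v in s.items() if k!="img"})
E
```

```text
pics
{'clock': 0.0, 'q': array([ 5.82923474e+01,  2.01247280e+01,  9.46768665e+01, -1.18376473e-03,
        6.52648441e+01, -4.84710105e+00]), 'dq': array([-0.05270143,  0.02058652,  0.06229534,  0.03012944, -0.0404379 ,
       -0.04120294]), 'joint_torque': array([ 2.16198614e-04, -4.97324395e+01, -2.85262656e+01,  6.99265371e-02,
        2.57426407e-02,  1.11125509e-06]), 'tool_pos': array([0.24831487, 0.49039962, 0.24009823]), 'orientation': array([[-8.92112709e-01,  4.51812530e-01, -5.93489277e-04],
       [ 4.51812913e-01,  8.92112156e-01, -9.96357098e-04],
       [ 7.92923769e-05, -1.15700895e-03, -9.99999328e-01]]), 'force': array([-0.13040633,  0.18251729, -0.50446497]), 'torque': array([0.00995268, 0.0381353 , 0.03909273]), 'grasp_force': 0.0, 'width': 0.09284346339280754}
scene {'fx': 411.96584132681863, 'fy': 411.96584132681863, 'cx': 254.03400121196282, 'cy': 190.5750098617267, 'xyz': array([1.10375974, 0.13060559, 1.08095646]), 'rotation': array([[-0.35551943,  0.82116241, -0.4464283 ],
       [ 0.93466667,  0.31338494, -0.16789309],
       [ 0.00203641, -0.47695091, -0.87892758]])}
side {'fx': 380.5517686558139, 'fy': 380.5517686558139, 'cx': 261.69778893979094, 'cy': 183.22840574977374, 'xyz': array([-0.08598604, -0.73058612,  0.87643525]), 'rotation': array([[ 0.73580025, -0.43268893,  0.52093981],
       [-0.67695383, -0.49064456,  0.54863598],
       [ 0.01820757, -0.75633868, -0.65392681]])}
wrist {'fx': 335.0236872029148, 'fy': 335.0236872029148, 'cx': 258.2036015591219, 'cy': 187.0955675777544, 'mount': array([[-6.88526541e-04, -9.64815251e-01, -2.62927855e-01,
         7.29568360e-02],
       [ 9.99999754e-01, -6.98826063e-04, -5.43431511e-05,
         7.67767963e-04],
       [-1.31309737e-04, -2.62927828e-01,  9.64815495e-01,
        -1.44915235e-01],
       [ 0.00000000e+00,  0.00000000e+00,  0.00000000e+00,
         1.00000000e+00]])}
```

View pics/scene0.png

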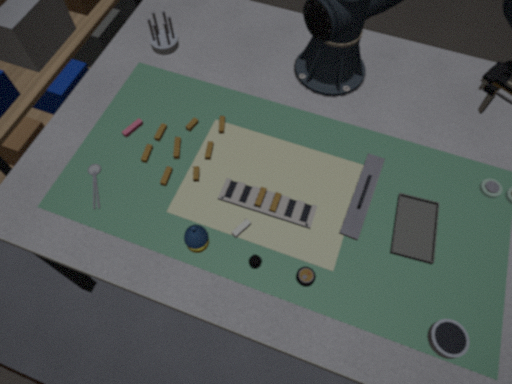

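View pics/side0.png

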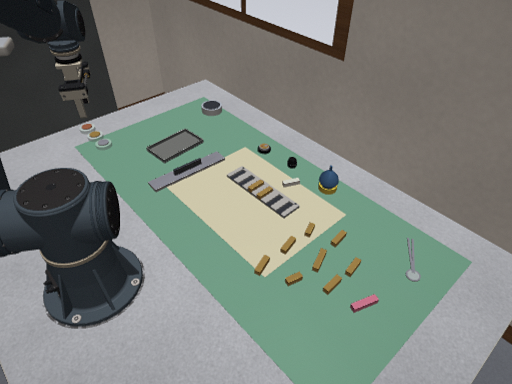

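```bash
cat > h.py <<'E'
import numpy as np, cv2
from workcell import bot
def snap(n,save=None):
    o=bot.get_obs(); s=bot.snapshot(n)
    if n=="wrist":
        T=np.eye(4);T[:3,:3]=o["orientation"];T[:3,3]=o["tool_pos"];M=T@s["mount"]
        s["xyz"],s["rotation"]=M[:3,3],M[:3,:3]
    if save: cv2.imwrite("pics/"+save,s["img"][:,:,::-1])
    return s
def ray(s,uv,z):
    uv=np.atleast_2d(np.asarray(uv,float))
    d=np.c_[(uv[:,0]-s["cx"])/s["fx"],(uv[:,1]-s["cy"])/s["fy"],np.ones(len(uv))]@s["rotation"].T
    return (s["xyz"]+d*((z-s["xyz"][2])/d[:,2])[:,None])[:,:2]
def proj(s,P):
    c=(np.atleast_2d(P)-s["xyz"])@s["rotation"]
    return c[:,:2]/c[:,2:]*[s["fx"],s["fy"]]+[s["cx"],s["cy"]]
def blobs(mask,amin=30):
    cs,_=cv2.findContours(mask.astype(np.uint8),cv2.RETR_EXTERNAL,cv2.CHAIN_APPROX_NONE)
    return [c[:,0,:] for c in cs if cv2.contourArea(c)>amin]
def rect(P):
    (x,y),(w,h),a=cv2.minAreaRect((np.asarray(P)*1000).astype(np.float32))
    if w<h:w,h,a=h,w,a+90
    return x,y,w,h,(a+90)%180-90     # mm, deg of long axis
def brass(s,lo=(8,90,60),hi=(28,255,255)):
    return cv2.inRange(cv2.cvtColor(s["img"],cv2.COLOR_RGB2HSV),lo,hi)>0
def move(x,y,z,ax=None,cur=None):
    """x,y,z mm target TCP; ax = deg of world direction for tool y line (mod 180). prints cm shift and spin"""
    o=bot.get_obs();R=o["orientation"];p=o["tool_pos"] if cur is None else np.array(cur)/1000
    d=R.T@(np.array([x,y,z])/1000-p)*100
    sp=0
    if ax is not None:
        now=np.degrees(np.arctan2(R[1,1],R[0,1])); dw=(ax-now+90)%180-90; sp=-dw
    print("shift",d.round(2),"spin",round(sp,2),"alt",round(sp-np.sign(sp)*180,1),"| q6",o["q"][5].round(1),"tcp",(p*1000).round(1),"w",round(o["width"]*1000,1),"F",o["grasp_force"].round(1),"t",round(o["clock"],1))
E
python3 - <<'E'
from h import *
s=snap("scene")
for c in blobs(brass(s),15):
    m=c.mean(0); print(m.round(),np.round(rect(ray(s,c,.009)),0))
for n,uv in dict(pallA=(220,196),pallB=(316,215),edge=(363,196),tray=(415,228),blower=(197,237),loupe=(255,261),watch=(306,275),pink=(133,128),white=(242,228)).items(): print(n,ray(s,uv,.01).round(3))
E
```

```text
[306. 274.] [748. 146.  29.  28. -25.]
[199. 248.] [ 782. -152.   51.   17.  -52.]
[275. 202.] [572.  -4.  60.  16.   3.]
[260. 196.] [571. -50.  60.  16.   2.]
[196. 173.] [ 565. -260.   43.   12.   25.]
[166. 175.] [ 605. -341.   61.   18.    7.]
[146. 153.] [ 553. -435.   58.   20.   10.]
[209. 150.] [ 474. -258.   62.   15.   12.]
[177. 147.] [ 499. -358.   73.   16.   26.]
[160. 131.] [ 464. -434.   60.   18.    4.]
[192. 123.] [ 400. -352.   48.   16.  -15.]
[221. 124.] [ 367. -260.   65.   15.   19.]
[ 22. 133.] [ 629. -846.  127.   69.   -1.]
pallA [[ 0.612 -0.161]]
pallB [[0.571 0.12 ]]
edge [[0.463 0.232]]
tray [[0.51  0.393]]
blower [[ 0.754 -0.17 ]]
loupe [[0.762 0.006]]
watch [[0.749 0.146]]
pink [[ 0.484 -0.52 ]]
white [[ 0.684 -0.063]]
```

Run:
```python
from h import *
move(540,-25,270,93)
```

```text
Traceback (most recent call last):
  File "h.py", line 33, in move
    print("shift",d.round(2),"spin",round(sp,2),"alt",round(sp-np.sign(sp)*180,1),"| q6",o["q"][5].round(1),"tcp",(p*1000).round(1),"w",round(o["width"]*1000,1),"F",o["grasp_force"].round(1),"t",round(o["clock"],1))
                                                                                                                                                                     ^^^^^^^^^^^^^^^^^^^^^^
AttributeError: 'float' object has no attribute 'round'
```

```bash
sed -i 's/o\["grasp_force"\].round(1)/round(float(o["grasp_force"]),1)/' h.py
python3 - <<'E'
from h import *
move(540,-25,270,93)
E
```

```text
shift [-49.31 -32.82  -2.95] spin -29.86 alt 150.1 | q6 -4.8 tcp [248.4 490.5 240.3] w 92.9 F 0.0 t 0.2
```

Emit:
{"method": "send_rows", "body": {"rows": [[-49.3, -32.8, -3, -29.9], [-49.3, -32.8, -3, -29.9], [-49.3, -32.8, -3, -29.9], [-49.3, -32.8, -3, -29.9], [-49.3, -32.8, -3, -29.9], [-49.3, -32.8, -3, -29.9], [-49.3, -32.8, -3, -29.9], [-49.3, -32.8, -3, -29.9], [-49.3, -32.8, -3, -29.9], [-49.3, -32.8, -3, -29.9]], "claw": 0.1, "newtons": 40}}

```text
clock: 1.45
tool_pos: [0.5409, -0.0271, 0.2706]
orientation: [[-0.999, -0.052, 0.0], [-0.052, 0.999, -0.0], [0.0, -0.0, -1.0]]
force: [-0.0, 1.2, 0.1]
width: 0.0416
grasp_force: 0.0
```

Run:
```python
from h import *
s=snap("wrist","w1.png");o=bot.get_obs();print(o["tool_pos"],o["orientation"].round(3).tolist(),o["dq"].round(1),o["width"])
for c in blobs(brass(s),60):
    print(c.mean(0).round(),np.round(rect(ray(s,c,.018)),1))
move(470,-345,270,93)
```

```text
[ 0.54271163 -0.03043885  0.27072588] [[-0.999, -0.05, 0.001], [-0.05, 0.999, -0.002], [-0.001, -0.002, -1.0]] [ 4.4 -1.9  3.5  0.4 -1.4  6. ] 0.042358768837182495
[360. 305.] [736.9 121.4  98.   15.8   8.2]
[157. 303.] [ 747.9 -153.7  103.7   15.8   -2.4]
[  5. 199.] [ 606.1 -339.4   59.7   19.2    4.8]
[274. 188.] [577.8  -5.4  60.2  15.3   1.1]
[237. 185.] [576.4 -50.6  59.9  14.7   1.7]
[ 66. 170.] [ 567.1 -258.    44.9   21.1   22.3]
[59. 92.] [ 476.1 -256.7   59.1   19.    13.3]
[55.  8.] [ 388.2 -252.3   20.2   18.9   18.3]
shift [  8.85 -31.05   0.11] spin -0.11 alt 179.9 | q6 -100.9 tcp [542.7 -30.4 270.7] w 42.4 F 0.0 t 1.5
```

View pics/w1.png

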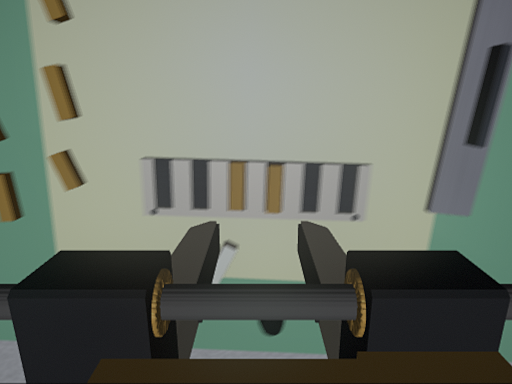

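Emit:
{"method": "send_rows", "body": {"rows": [[0, 0, 0, 0], [0, 0, 0, 0], [0, 0, 0, 0], [0, 0, 0, 0], [0, 0, 0, 0], [0, 0, 0, 0], [0, 0, 0, 0], [0, 0, 0, 0], [0, 0, 0, 0], [0, 0, 0, 0]]}}

```text
clock: 2.75
tool_pos: [0.5401, -0.0247, 0.2706]
orientation: [[-0.999, -0.053, -0.0], [-0.053, 0.999, -0.0], [0.0, -0.0, -1.0]]
force: [-0.7, 0.1, -0.2]
width: 0.0419
grasp_force: 0.0
```

Run:
```python
from h import *
s=snap("wrist","w2.png");o=bot.get_obs();print(o["tool_pos"],o["dq"].round(1))
for c in blobs(brass(s),60):
    print(c.mean(0).round(),np.round(rect(ray(s,c,.018)),1))
h=cv2.cvtColor(s["img"],cv2.COLOR_RGB2HSV)
for p in [(150,190),(180,190),(220,190),(250,130),(270,100),(257,180),(257,200),(300,190),(163,180),(490,150),(460,200)]: print(p,h[p[1],p[0]],end=' ')
m=(h[:,:,1]<40)&(h[:,:,2]>100); m=cv2.morphologyEx(m.astype(np.uint8),cv2.MORPH_OPEN,np.ones((2,2)))
m[225:]=0
for c in blobs(m,80):
    print(c.mean(0).round(),np.round(rect(ray(s,c,.012)),1))
cv2.imwrite("pics/w2c.png",cv2.resize(s["img"][145:235,130:385,::-1],None,fx=3,fy=3,interpolation=cv2.INTER_CUBIC))
move(470,-345,270,93)
```

```text
[ 0.54008746 -0.02470175  0.27063049] [ 0.  -0.1  0.1  0.  -0.1 -0. ]
[360. 305.] [736.7 124.2  96.5  15.8   8.3]
[157. 303.] [ 747.3 -151.1  103.7   15.8   -2.3]
[  4. 199.] [ 605.8 -338.9   59.3   17.6    6.2]
[274. 188.] [576.5  -2.   59.2  18.7   1.3]
[237. 185.] [ 5.75e+02 -4.82e+01  6.06e+01  1.85e+01  5.00e-01]
[ 64. 170.] [ 566.8 -258.    45.5   17.8   21.9]
[58. 91.] [ 475.2 -255.9   59.7   17.7   13.4]
[53.  8.] [ 387.7 -251.6   19.3   17.8   19.1]
(150, 190) [ 30   5 155] (180, 190) [ 30   5 157] (220, 190) [ 23   6 159] (250, 130) [ 53  12 174] (270, 100) [ 49  12 173] (257, 180) [ 30   5 162] (257, 200) [ 23   6 160] (300, 190) [ 30   6 161] (163, 180) [98 16 65] (490, 150) [ 75  80 137] (460, 200) [112  24 116] [325. 105.] [496.4 -12.8 551.8 259.4 -87. ]
shift [  8.7  -31.61   0.06] spin 0.04 alt -180.0 | q6 -100.6 tcp [540.1 -24.7 270.6] w 42.2 F 0.0 t 2.8
```

View pics/w2c.png

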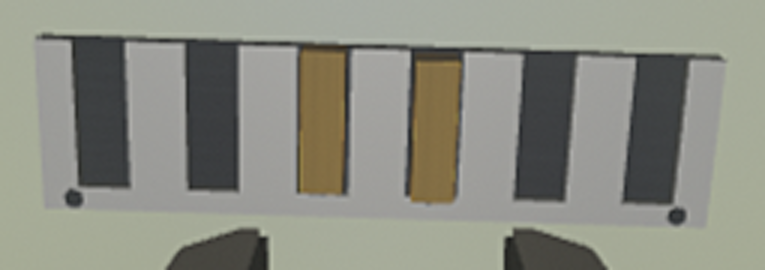

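```bash
cat >> h.py <<'E'
def pallet(s,roi,vlo=148,vhi=168,smax=9):
    h=cv2.cvtColor(s["img"],cv2.COLOR_RGB2HSV);m=(h[:,:,1]<=smax)&(h[:,:,2]>=vlo)&(h[:,:,2]<=vhi)
    z=np.zeros_like(m);z[roi[1]:roi[3],roi[0]:roi[2]]=1;m=(m&z).astype(np.uint8)
    m=cv2.morphologyEx(m,cv2.MORPH_OPEN,np.ones((3,3)))
    return [c for c in blobs(m,40)]
E
python3 - <<'E'
from h import *
s=snap("wrist")
cs=pallet(s,(130,145,385,235)); 
for c in cs: print(c.mean(0).round(),cv2.contourArea(c.reshape(-1,1,2)))
P=ray(s,np.vstack(cs),.012);print(np.round(rect(P),1))
h=cv2.cvtColor(s["img"],cv2.COLOR_RGB2HSV)
# dark slots: column profile subpixel along row near slot middle, lands/background in V
g=s["img"].mean(2)
print(g[188,138:150].round(),g[188,362:376].round());print(g[145:165,182].round(),g[205:222,182].round())
E
```

```text
[363. 192.] 498.5
[255. 194.] 5068.5
[148. 185.] 521.0
[581.1 -25.  281.5  71.8 -88.8]
[164. 163. 164. 165. 163. 155. 153. 155. 155. 155. 154. 154.] [153. 154. 153. 153. 153. 153. 153. 159. 164. 164. 164. 164. 163. 163.]
[166. 166. 165. 166. 166. 166. 166. 166. 165. 166. 167. 174. 138.  60.
 133. 167. 161. 160. 159. 159.] [154. 154. 154. 154. 154. 154. 154. 152. 153. 152. 156. 164. 163. 162.
 162. 163. 162.]
```

Emit:
{"method": "send_rows", "body": {"rows": [[11.7, -31.5, -9, 10], [11.7, -31.5, -9, 20], [11.7, -31.5, -9, 30], [11.7, -31.5, -9, 40], [11.7, -31.5, -9, 50], [11.7, -31.5, -9, 60], [11.7, -31.5, -9, 70], [11.7, -31.5, -9, 80], [11.7, -31.5, -9, 90], [11.7, -31.5, -9, 100]]}}

```text
clock: 4.1
tool_pos: [0.4399, -0.3455, 0.3606]
orientation: [[0.127, 0.992, -0.0], [0.992, -0.127, 0.0], [0.0, -0.0, -1.0]]
force: [0.7, -0.2, -0.6]
width: 0.0419
grasp_force: 0.0
```

Emit:
{"method": "send_rows", "body": {"rows": [[0, 0, 0, 10], [0, 0, 0, 20], [0, 0, 0, 30], [0, 0, 0, 40], [0, 0, 0, 50], [0, 0, 0, 60], [0, 0, 0, 70], [0, 0, 0, 80], [0, 0, 0, 80], [0, 0, 0, 80]]}}

```text
clock: 5.35
tool_pos: [0.4399, -0.3455, 0.3606]
orientation: [[0.998, 0.057, -0.0], [0.057, -0.998, 0.0], [-0.0, -0.0, -1.0]]
force: [1.0, -0.3, 0.4]
width: 0.0418
grasp_force: 0.0
```

Emit:
{"method": "send_rows", "body": {"rows": [[0, 0, 0, 0], [0, 0, 0, 0], [0, 0, 0, 0], [0, 0, 0, 0], [0, 0, 0, 0], [0, 0, 0, 0], [0, 0, 0, 0], [0, 0, 0, 0], [0, 0, 0, 0], [0, 0, 0, 0]]}}

```text
clock: 6.6
tool_pos: [0.44, -0.3455, 0.3606]
orientation: [[0.999, 0.053, -0.0], [0.053, -0.999, -0.0], [-0.0, 0.0, -1.0]]
force: [0.2, 0.9, -0.1]
width: 0.0419
grasp_force: 0.0
```

Run:
```python
from h import *
s=snap("wrist","w3.png");o=bot.get_obs();print(o["tool_pos"],o["dq"].round(1))
for c in blobs(brass(s),60):
    print(c.mean(0).round(),np.round(rect(ray(s,c,.018)),1))
move(367,-260,80,109)
```

```text
[ 0.43994027 -0.34547908  0.36067315] [-0.  -0.  -0.1 -0.  -0.  -0. ]
[251. 367.] [  46.1 -348.   181.7   32.4  -87. ]
[360. 306.] [ 184.3 -526.9  122.2   19.4    8.3]
[158. 301.] [ 170.1 -192.6  129.9   26.6   -8.5]
[199. 191.] [ 369.6 -259.3   60.2   18.9   19.6]
[260. 172.] [ 402.7 -348.8   46.3   17.5  -14.7]
[318. 132.] [ 465.6 -429.5   59.    18.3    2.4]
[198. 119.] [ 475.3 -256.9   58.6   18.1   13.1]
[267. 104.] [ 501.8 -354.2   72.7   16.7   22.1]
[326.  68.] [ 553.4 -432.2   58.8   18.3    8.8]
[200.  51.] [ 567.1 -258.9   45.8   17.9   22.3]
[41. 35.] [575.  -45.3  61.   18.1   1.2]
[ 7. 33.] [576.3   1.3  60.5  18.3   1.2]
[261.  23.] [ 605.1 -339.6   58.1   16.9    6.1]
shift [-6.83 -8.92 28.07] spin -15.96 alt 164.0 | q6 44.1 tcp [ 439.9 -345.5  360.7] w 41.9 F 0.0 t 6.7
```

View pics/w3.png

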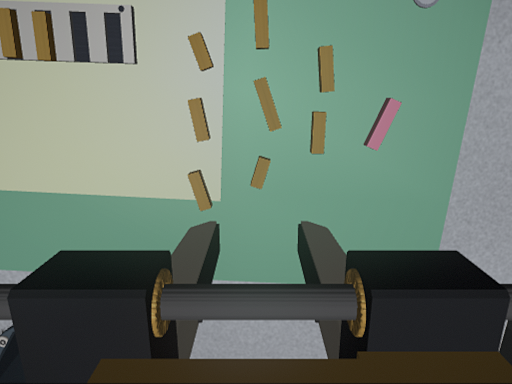

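```bash
cat >> h.py <<'E'
def plan(*W):
    """chain of (x,y,z,ax): shift from each to the next, in the tool axes at the former"""
    o=bot.get_obs();R=o["orientation"];p=o["tool_pos"]*1000;a=np.degrees(np.arctan2(R[1,1],R[0,1]))
    print("tcp",p.round(1),"yAx",a.round(1),"q6",o["q"][5].round(1),"w",round(o["width"]*1000,1),"F",round(float(o["grasp_force"]),1),"t",round(o["clock"],1))
    for x,y,z,ax in W:
        ax=a+(ax-a+90)%180-90;c,s=np.cos(np.radians(a)),np.sin(np.radians(a));d=np.array([x,y,z])-p
        print((x,y,z),"->",np.round([(-s*d[0]*-1*-1+c*d[1]*1),0,0],0)[:0],np.round([(-s*d[0]+c*d[1])*1/10*(1),(c*d[0]+s*d[1])/10,-d[2]/10],2)*[-1 if False else 1,1,1],"spin",round(a-ax,1)); p=np.array([x,y,z]);a=ax
E
python3 - <<'E'
import re
t=open('h.py').read()
i=t.index('        print((x,y,z),"->"')
t=t[:i]+'''        print((x,y,z),"->",np.round([(-s*d[0]+c*d[1])/10,(c*d[0]+s*d[1])/10,-d[2]/10],2),"spin",round(a-ax,1))
        p=np.array([x,y,z]);a=ax
'''
open('h.py','w').write(t)
from h import *
# tool x = y cross z, z=down: (c,s,0)x(0,0,-1) = (-s, c, 0)
plan((475.3,-256.9,32,103.1),(475.3,-256.9,100,103.1),(577.5,-94.1,75,91.2),(577.5,-94.1,39,91.2))
move(475.3,-256.9,32,103.1)
E
```

```text
tcp [ 439.9 -345.5  360.7] yAx -87.0 q6 44.1 w 41.9 F 0.0 t 6.7
(475.3, -256.9, 32) -> [ 4.   -8.66 32.87] spin -10.1
(475.3, -256.9, 100) -> [ 0.   0.  -6.8] spin 0.0
(577.5, -94.1, 75) -> [ 13.64 -13.54   2.5 ] spin 11.9
(577.5, -94.1, 39) -> [0.  0.  3.6] spin 0.0
shift [ 4.   -8.66 32.87] spin -10.06 alt 169.9 | q6 44.1 tcp [ 439.9 -345.5  360.7] w 41.9 F 0.0 t 6.7
```

Emit:
{"method": "send_rows", "body": {"rows": [[4, -8.7, 10, -10.1], [4, -8.7, 20, -10.1], [4, -8.7, 26, -10.1], [4, -8.7, 26, -10.1], [4, -8.7, 28, -10.1], [4, -8.7, 30, -10.1], [4, -8.7, 32, -10.1], [4, -8.7, 32.8, -10.1], [4, -8.7, 32.8, -10.1], [4, -8.7, 32.8, -10.1]]}}

```text
clock: 7.9
tool_pos: [0.4757, -0.2567, 0.0334]
orientation: [[0.974, 0.227, 0.001], [0.227, -0.974, -0.001], [0.001, 0.001, -1.0]]
force: [0.4, -0.5, -0.1]
width: 0.042
grasp_force: 0.0
```

Emit:
{"method": "send_rows", "body": {"rows": [[0, 0, 0, 0], [0, 0, 0, 0], [0, 0, 0, 0], [0, 0, 0, 0], [0, 0, -1, 0], [0, 0, -3, 0], [0, 0, -6.8, 0], [0, 0, -6.8, 0], [0, 0, -6.8, 0], [0, 0, -6.8, 0]], "claw": 1, "newtons": 40}}

```text
clock: 9.15
tool_pos: [0.4747, -0.2561, 0.0996]
orientation: [[0.974, 0.227, -0.002], [0.227, -0.974, 0.001], [-0.001, -0.001, -1.0]]
force: [-0.4, 0.7, -1.9]
width: 0.0173
grasp_force: 40.0
```

Run:
```python
from h import *
s=snap("wrist","w4.png")
for c in blobs(brass(s),60): print(c.mean(0).round(),np.round(rect(ray(s,c,.018)),1))
plan((577.5,-94.1,75,91.2),(577.5,-94.1,39,91.2))
```

```text
[251. 349.] [ 361.8 -280.9   51.4   37.1  -76.8]
[303. 303.] [ 402.  -307.4   59.1    7.4   18.8]
[214. 304.] [ 386.8 -241.    59.9    8.5    9.1]
[487. 250.] [ 475.4 -429.1   51.9   24.8   11.1]
[258. 235.] [ 448.8 -261.1   75.8   25.4   13.2]
[402. 189.] [ 502.9 -353.    77.    21.9   24.7]
[295.  68.] [ 567.1 -258.1   45.4   18.1   22.5]
[433.  46.] [ 601.7 -338.4   51.6   21.     5.9]
tcp [ 474.8 -256.1   99.6] yAx -76.9 q6 43.6 w 17.6 F 40.0 t 9.2
(577.5, -94.1, 75) -> [ 13.69 -13.44   2.46] spin 11.9
(577.5, -94.1, 39) -> [0.  0.  3.6] spin 0.0
```

View pics/w4.png

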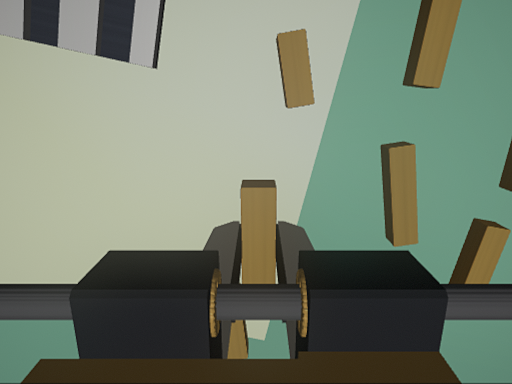

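```bash
cat >> h.py <<'E'
def held(s,dz=-15.5):
    """offset (mm, tool x) of far top end of the held blank, (tool y) of its centre line"""
    o=bot.get_obs();v=cv2.cvtColor(s["img"],cv2.COLOR_RGB2HSV)
    m=brass(s);m[:, :200]=0;m[:,320:]=0
    rows=[r for r in range(120,245) if m[r,235:285].sum()>10]
    g=v[:,:,2][:,250:265].mean(1)
    e=rows[0]+np.argmax(np.abs(np.diff(g[rows[0]+1:rows[0]+14])))+1.5
    c=np.where(m[215,225:295])[0]+225; 
    z=o["tool_pos"][2]+dz/1000
    P=np.c_[ray(s,[(258,e),((c[0]+c[-1])/2,215)],z),[z,z]]
    q=(P-o["tool_pos"])@o["orientation"]*1000
    print("held row",rows[0],e,"end x",q[0,0].round(1),"mid y",q[1,1].round(1))
E
python3 - <<'E'
from h import *
held(snap("wrist"))
plan((577.5,-94.1,75,91.2),(577.5,-94.1,39,91.2))
E
```

```text
held row 180 187.5 end x 29.5 mid y -0.9
tcp [ 474.9 -256.2   99.8] yAx -76.9 q6 43.6 w 17.6 F 40.0 t 9.2
(577.5, -94.1, 75) -> [ 13.68 -13.46   2.48] spin 11.9
(577.5, -94.1, 39) -> [0.  0.  3.6] spin 0.0
```

Emit:
{"method": "send_rows", "body": {"rows": [[3, -3, 0, 3], [7, -7, 0, 7], [11, -11, 0.5, 11.9], [13.7, -13.5, 1.5, 11.9], [13.7, -13.5, 2.5, 11.9], [13.7, -13.5, 2.5, 11.9], [13.7, -13.5, 2.5, 11.9], [13.7, -13.5, 2.5, 11.9], [13.7, -13.5, 2.5, 11.9], [13.7, -13.5, 2.5, 11.9]]}}

```text
clock: 10.5
tool_pos: [0.578, -0.094, 0.0758]
orientation: [[1.0, 0.021, 0.0], [0.021, -1.0, -0.0], [0.0, 0.0, -1.0]]
force: [-0.4, 0.4, -2.2]
width: 0.0178
grasp_force: 40.0
```

Run:
```python
from h import *
s=snap("wrist","w5.png");held(s)
plan((577.5,-94.1,39,91.2))
```

```text
held row 180 187.5 end x 29.4 mid y -0.8
tcp [578.  -94.   75.8] yAx -88.8 q6 75.0 w 17.5 F 40.0 t 10.6
(577.5, -94.1, 39) -> [-0.05  0.01  3.68] spin 0.0
```

View pics/w5.png

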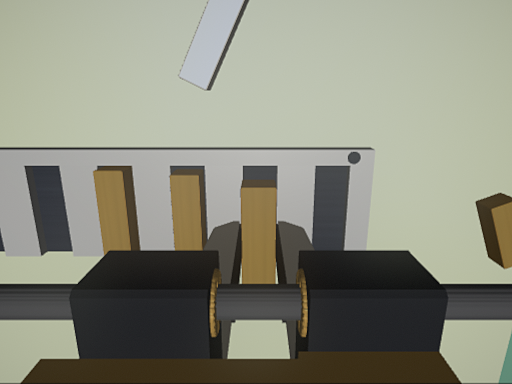

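```bash
cat >> h.py <<'E'
def slots(s,row):
    """dark runs on an image row: their edges in tool mm at z=12"""
    o=bot.get_obs();g=s["img"].mean(2)[row]<100
    e=np.flatnonzero(np.diff(g.astype(int)))
    for a,b in zip(e,e[1:]):
        if g[a+1] and b-a>12:
            col=s["img"].mean(2)[:,int((a+b)/2)];r=row
            while col[r]<100:r-=1
            P=np.c_[ray(s,[(a+.5,row),(b+.5,row),((a+b)/2,r+.5)],.012),[.012]*3]
            q=(P-o["tool_pos"])@o["orientation"]*1000
            print("slot cols",a,b,"y",q[:2,1].round(1),"mid",q[:2,1].mean().round(1),"w",(q[1,1]-q[0,1]).round(1),"back row",r,"x",q[2,0].round(1))
E
python3 - <<'E'
from h import *
slots(snap("wrist"),174)
E
```

```text
slot cols 25 59 y [-149.5 -127.7] mid -138.6 w 21.7 back row 165 x 30.6
slot cols 170 204 y [-56.8 -35. ] mid -45.9 w 21.7 back row 165 x 30.6
slot cols 242 276 y [-10.8  11. ] mid 0.1 w 21.7 back row 165 x 30.5
slot cols 315 348 y [35.9 57. ] mid 46.4 w 21.1 back row 165 x 30.5
```

Emit:
{"method": "send_rows", "body": {"rows": [[-0.03, 0.07, 0, 0], [-0.03, 0.07, 0.8, 0], [-0.03, 0.07, 1.5, 0], [-0.03, 0.07, 2.2, 0], [-0.03, 0.07, 2.7, 0], [-0.03, 0.07, 3.1, 0], [-0.03, 0.07, 3.4, 0], [-0.03, 0.07, 3.7, 0], [-0.03, 0.07, 3.7, 0], [-0.03, 0.07, 3.7, 0]]}}

```text
clock: 11.85
tool_pos: [0.5778, -0.0946, 0.0388]
orientation: [[1.0, 0.022, 0.0], [0.022, -1.0, -0.0], [0.0, 0.0, -1.0]]
force: [-1.7, -0.1, -1.8]
width: 0.0173
grasp_force: 40.0
```

Emit:
{"method": "send_rows", "body": {"rows": [[0, 0, 0, 0], [0, 0, 0, 0], [0, 0, 0, 0], [0, 0, -1, 0], [0, 0, -3, 0], [0, 0, -6, 0], [0, 0, -10, 0], [0, 0, -12, 0], [0, 0, -12, 0], [0, 0, -12, 0]], "claw": 0.38}}

```text
clock: 13.1
tool_pos: [0.5774, -0.0945, 0.1583]
orientation: [[1.0, 0.022, -0.001], [0.022, -1.0, 0.0], [-0.001, -0.0, -1.0]]
force: [-0.6, -0.1, 0.5]
width: 0.029
grasp_force: 0.0
```

Run:
```python
from h import *
s=snap("wrist","w6.png")
for c in blobs(brass(s),60): print(c.mean(0).round(),np.round(rect(ray(s,c,.023)),1))
plan((369.6,-259.3,100,109.6),(369.6,-259.3,32.5,109.6),(369.6,-259.3,100,109.6),(578.5,-140.1,80,91.2))
```

```text
[253. 368.] [381.5 -91.5  79.1  19.9 -88.8]
[502. 354.] [ 406.4 -344.5   45.4   17.9  -13.7]
[329. 300.] [ 459.8 -163.2   74.8   12.    10.6]
[188. 303.] [456.8 -29.7  74.5  13.6  -6. ]
[438. 193.] [ 570.  -251.6   50.4   22.6   22.9]
[206. 184.] [575.  -48.8  59.1  18.7   1.2]
[258. 182.] [577.7 -93.7  59.   17.8   0.7]
[156. 178.] [577.1  -4.1  61.4  21.6   1.3]
tcp [577.2 -94.5 157.9] yAx -88.8 q6 74.9 w 29.0 F 0.0 t 13.2
(369.6, -259.3, 100) -> [-21.12  16.03   5.79] spin -18.4
(369.6, -259.3, 32.5) -> [0.   0.   6.75] spin 0.0
(369.6, -259.3, 100) -> [ 0.    0.   -6.75] spin 0.0
(578.5, -140.1, 80) -> [23.68 -4.22  2.  ] spin 18.4
```

Emit:
{"method": "send_rows", "body": {"rows": [[-5, 4, 0, -5], [-10, 8, 2, -10], [-15, 12, 4, -15], [-20, 15, 5, -18.4], [-21.1, 16, 5.8, -18.4], [-21.1, 16, 5.8, -18.4], [-21.1, 16, 8, -18.4], [-21.1, 16, 10.5, -18.4], [-21.1, 16, 12.5, -18.4], [-21.1, 16, 12.5, -18.4]], "claw": 0.1}}

```text
clock: 14.4
tool_pos: [0.3704, -0.258, 0.0327]
orientation: [[0.942, 0.337, -0.002], [0.337, -0.942, 0.002], [-0.001, -0.002, -1.0]]
force: [-0.6, 0.8, 0.3]
width: 0.042
grasp_force: 0.0
```

Emit:
{"method": "send_rows", "body": {"rows": [[0, 0, 0, 0], [0, 0, 0, 0], [0, 0, 0, 0], [0, 0, 0, 0], [0, 0, -1, 0], [0, 0, -3, 0], [0, 0, -6.8, 0], [0, 0, -6.8, 0], [0, 0, -6.8, 0], [0, 0, -6.8, 0]], "claw": 1}}

```text
clock: 15.65
tool_pos: [0.3698, -0.2587, 0.1008]
orientation: [[0.942, 0.336, -0.001], [0.336, -0.942, 0.001], [-0.001, -0.002, -1.0]]
force: [0.2, 0.2, -1.9]
width: 0.0171
grasp_force: 40.0
```

Run:
```python
from h import *
s=snap("wrist","w7.png");held(s)
plan((578.8,-140.5,80,91.2),(578.8,-140.5,39,91.2))
```

```text
held row 182 189.5 end x 28.5 mid y -0.8
tcp [ 369.8 -258.8  100.8] yAx -70.4 q6 29.5 w 17.3 F 40.0 t 15.7
(578.8, -140.5, 80) -> [23.66 -4.11  2.08] spin 18.4
(578.8, -140.5, 39) -> [0.  0.  4.1] spin 0.0
```

Emit:
{"method": "send_rows", "body": {"rows": [[5, -1, 0, 5], [10, -2, 0, 10], [15, -3, 0, 15], [20, -3.7, 1, 18.4], [23.7, -4.1, 2, 18.4], [23.75, -4.1, 2.1, 18.4], [23.75, -4.1, 2.1, 18.4], [23.75, -4.1, 2.1, 18.4], [23.75, -4.1, 2.1, 18.4], [23.75, -4.1, 2.1, 18.4]]}}

```text
clock: 16.95
tool_pos: [0.5799, -0.141, 0.0809]
orientation: [[1.0, 0.021, 0.0], [0.021, -1.0, -0.0], [0.0, 0.0, -1.0]]
force: [-0.1, 0.5, -0.8]
width: 0.0169
grasp_force: 40.0
```

Run:
```python
from h import *
s=snap("wrist","w8.png");held(s);slots(s,172)
plan((579.7,-140.5,38.5,91.2))
```

```text
held row 182 189.5 end x 28.2 mid y -0.8
slot cols 48 62 y [-137.8 -128.6] mid -133.2 w 9.2 back row 165 x 29.5
slot cols 99 133 y [-104.4  -82.2] mid -93.3 w 22.2 back row 165 x 29.5
slot cols 241 274 y [-11.6  10. ] mid -0.8 w 21.6 back row 165 x 29.4
tcp [ 580.  -140.9   80.9] yAx -88.8 q6 70.7 w 17.5 F 40.0 t 17.0
(579.7, -140.5, 38.5) -> [-0.03 -0.04  4.24] spin 0.0
```

Emit:
{"method": "send_rows", "body": {"rows": [[-0.03, 0, 0.8, 0], [-0.03, 0, 1.5, 0], [-0.03, 0, 2.2, 0], [-0.03, 0, 2.8, 0], [-0.03, 0, 3.3, 0], [-0.03, 0, 3.7, 0], [-0.03, 0, 4, 0], [-0.03, 0, 4.2, 0], [-0.03, 0, 4.2, 0], [-0.03, 0, 4.2, 0]]}}

```text
clock: 18.25
tool_pos: [0.5801, -0.1407, 0.0395]
orientation: [[1.0, 0.022, 0.001], [0.022, -1.0, -0.0], [0.001, 0.0, -1.0]]
force: [-2.4, 1.6, 6.3]
width: 0.0172
grasp_force: 40.0
```

Emit:
{"method": "send_rows", "body": {"rows": [[0, 0, 0, 0], [0, 0, 0, 0], [0, 0, 0, 0], [0, 0, -1, 0], [0, 0, -3, 0], [0, 0, -6, 0], [0, 0, -10, 0], [0, 0, -12, 0], [0, 0, -12, 0], [0, 0, -12, 0]], "claw": 0.38}}

```text
clock: 19.5
tool_pos: [0.5795, -0.1405, 0.1583]
orientation: [[1.0, 0.022, -0.001], [0.022, -1.0, 0.0], [-0.001, -0.0, -1.0]]
force: [-0.8, -0.4, 0.1]
width: 0.0287
grasp_force: 0.0
```

Run:
```python
from h import *
s=snap("wrist","w9.png")
for c in blobs(brass(s),60): print(c.mean(0).round(),np.round(rect(ray(s,c,.023)),1))
plan((465.6,-429.5,32.5,92.4))
```

```text
[249. 365.] [ 387.3 -133.9   49.7   12.4  -88.8]
[470. 344.] [ 4.180e+02 -3.551e+02  2.010e+01  7.600e+00  4.000e-01]
[329. 300.] [ 461.9 -209.2   74.8   12.    10.6]
[187. 302.] [458.9 -75.2  74.4  12.8  -8.2]
[481. 256.] [ 513.7 -346.2   64.7   19.8   24.4]
[390. 197.] [ 568.6 -255.6   45.1   17.8   22.6]
[157. 180.] [575.7 -50.2  60.1  21.6   1.2]
[258. 183.] [ 579.  -139.7   59.1   17.7    0.8]
[205. 183.] [578.  -94.5  59.   18.6   1.3]
[102. 182.] [577.   -5.   60.7  23.4   1.2]
[490. 154.] [ 607.9 -335.2   61.    20.6    9.4]
tcp [ 579.4 -140.5  157.9] yAx -88.8 q6 70.7 w 29.2 F 0.0 t 19.6
(465.6, -429.5, 32.5) -> [-12.    28.65  12.54] spin -1.2
```

Emit:
{"method": "send_rows", "body": {"rows": [[-2.2, 5.5, 0, -1], [-4.5, 11, 0, -1.2], [-7, 16.5, 0, -1.2], [-9.5, 22, 1, -1.2], [-11.5, 27, 3, -1.2], [-12, 28.6, 5.5, -1.2], [-12, 28.65, 7, -1.2], [-12, 28.65, 9, -1.2], [-12, 28.65, 11, -1.2], [-12, 28.65, 12.5, -1.2]], "claw": 0.1}}

```text
clock: 20.8
tool_pos: [0.4663, -0.4288, 0.0323]
orientation: [[0.999, 0.044, -0.001], [0.044, -0.999, 0.001], [-0.001, -0.001, -1.0]]
force: [-0.8, -0.1, 0.1]
width: 0.0419
grasp_force: 0.0
```

Emit:
{"method": "send_rows", "body": {"rows": [[0, 0, 0, 0], [0, 0, 0, 0], [0, 0, 0, 0], [0, 0, 0, 0], [0, 0, 0, 0], [0, 0, -1, 0], [0, 0, -3, 0], [0, 0, -6.8, 0], [0, 0, -6.8, 0], [0, 0, -6.8, 0]], "claw": 1}}

```text
clock: 22.05
tool_pos: [0.4658, -0.4294, 0.1015]
orientation: [[0.999, 0.043, -0.0], [0.043, -0.999, 0.0], [-0.0, -0.0, -1.0]]
force: [0.8, 1.2, -1.4]
width: 0.017
grasp_force: 40.0
```

Run:
```python
from h import *
s=snap("wrist","w10.png");held(s)
for c in blobs(brass(s),60): print(c.mean(0).round(),np.round(rect(ray(s,c,.018)),1))
plan((575,43.4,80,91.2))
```

```text
held row 180 186.5 end x 29.9 mid y -0.6
[241. 370.] [ 321.2 -419.2  368.5   30.3  -87.6]
[302. 303.] [ 383.9 -466.1   60.3    8.2    5.2]
[214. 303.] [ 380.9 -398.3   60.3    8.2   -1.4]
[159. 246.] [ 429.2 -355.8   20.6    8.   -84.5]
[258. 232.] [ 441.1 -429.5   81.5   25.6    2.4]
[153. 143.] [ 502.7 -356.3   73.5   21.9   21.6]
[270.  71.] [ 553.7 -432.9   59.4   17.6    8.7]
[15. 47.] [ 564.5 -264.2   41.8   26.    22. ]
[131.  16.] [ 583.8 -344.1   22.8   16.9  -87.6]
tcp [ 465.6 -429.2  100.9] yAx -87.6 q6 40.7 w 17.3 F 40.0 t 22.1
(575, 43.4, 80) -> [ 12.94 -46.75   2.09] spin 1.2
```

Emit:
{"method": "send_rows", "body": {"rows": [[1.6, -5.5, 0, 1], [3.2, -11, 0, 1.2], [4.8, -16.5, 0, 1.2], [6.4, -22, 0, 1.2], [8, -27.5, 0, 1.2], [9.6, -33, 0, 1.2], [11.2, -38.5, 0, 1.2], [12.5, -44, 0.5, 1.2], [12.9, -46.75, 1.5, 1.2], [12.9, -46.75, 2.1, 1.2]]}}

```text
clock: 23.35
tool_pos: [0.5743, 0.0445, 0.0792]
orientation: [[1.0, 0.024, -0.002], [0.024, -1.0, 0.0], [-0.002, -0.0, -1.0]]
force: [0.8, 0.2, -1.2]
width: 0.017
grasp_force: 40.0
```

Emit:
{"method": "send_rows", "body": {"rows": [[0, 0, 0, 0], [0, 0, 0, 0], [0, 0, 0, 0], [0, 0, 0, 0], [0, 0, 0, 0], [0, 0, 0, 0], [0, 0, 0, 0], [0, 0, 0, 0], [0, 0, 0, 0], [0, 0, 0, 0]]}}

```text
clock: 24.6
tool_pos: [0.575, 0.0429, 0.0806]
orientation: [[1.0, 0.022, -0.0], [0.022, -1.0, 0.0], [-0.0, -0.0, -1.0]]
force: [0.2, -0.8, -2.3]
width: 0.0172
grasp_force: 40.0
```

Run:
```python
from h import *
s=snap("wrist","w11.png");held(s);slots(s,172)
plan((575,43.4,38.5,91.2))
```

```text
held row 187 188.5 end x 28.8 mid y -0.9
slot cols 170 203 y [-58.  -36.5] mid -47.3 w 21.5 back row 163 x 30.9
slot cols 241 274 y [-11.7   9.9] mid -0.9 w 21.5 back row 163 x 30.9
slot cols 382 417 y [ 80.3 103.2] mid 91.8 w 22.8 back row 163 x 30.8
slot cols 453 466 y [126.7 135.1] mid 130.9 w 8.5 back row 163 x 30.8
tcp [575.   42.9  80.6] yAx -88.8 q6 88.4 w 17.2 F 40.0 t 24.6
(575, 43.4, 38.5) -> [-0.   -0.05  4.21] spin 0.0
```

Emit:
{"method": "send_rows", "body": {"rows": [[0, 0, 0.8, 0], [0, 0, 1.5, 0], [0, 0, 2.2, 0], [0, 0, 2.8, 0], [0, 0, 3.3, 0], [0, 0, 3.7, 0], [0, 0, 4, 0], [0, 0, 4.2, 0], [0, 0, 4.2, 0], [0, 0, 4.2, 0]]}}

```text
clock: 25.9
tool_pos: [0.5751, 0.0429, 0.0394]
orientation: [[1.0, 0.022, 0.0], [0.022, -1.0, -0.0], [0.0, 0.0, -1.0]]
force: [-4.1, 0.0, 7.6]
width: 0.0172
grasp_force: 40.0
```

Emit:
{"method": "send_rows", "body": {"rows": [[0, 0, 0, 0], [0, 0, 0, 0], [0, 0, 0, 0], [0, 0, -1, 0], [0, 0, -3, 0], [0, 0, -6, 0], [0, 0, -10, 0], [0, 0, -12, 0], [0, 0, -12, 0], [0, 0, -12, 0]], "claw": 0.38}}

```text
clock: 27.15
tool_pos: [0.5747, 0.0429, 0.1583]
orientation: [[1.0, 0.022, -0.001], [0.022, -1.0, 0.0], [-0.001, -0.0, -1.0]]
force: [0.3, -0.3, -0.5]
width: 0.0288
grasp_force: 0.0
```

Run:
```python
from h import *
s=snap("wrist","w12.png")
for c in blobs(brass(s),60): print(c.mean(0).round(),np.round(rect(ray(s,c,.023)),1))
plan((553.6,-432.6,120,98.7),(553.6,-432.6,32.5,98.7))
```

```text
[249. 367.] [378.8  47.4  76.   19.9 -88.8]
[329. 300.] [457.1 -25.8  74.8  12.   10.5]
[188. 303.] [454.1 107.6  74.4  13.6  -6. ]
[364. 185.] [574.7 -47.3  58.3  18.9   0.9]
[311. 182.] [576.   -1.2  58.9  19.    1.2]
[258. 182.] [575.   43.9  59.   17.3   1.6]
[466. 180.] [ 579.7 -135.9   60.6   25.1    1.2]
[414. 177.] [578.7 -90.7  60.6  23.3   1.2]
tcp [574.6  42.9 157.9] yAx -88.8 q6 88.4 w 28.6 F 0.0 t 27.2
(553.6, -432.6, 120) -> [-3.12 47.49  3.79] spin -7.5
(553.6, -432.6, 32.5) -> [0.   0.   8.75] spin 0.0
```

Slot 4 is filled. Now the fourth blank for slot 5.

Emit:
{"method": "send_rows", "body": {"rows": [[-0.4, 5.9, 0, -1], [-0.8, 11.8, 0, -2], [-1.2, 17.7, 0, -4], [-1.6, 23.6, 0, -6], [-2, 29.5, 0, -7.5], [-2.4, 35.4, 1, -7.5], [-2.8, 41.3, 2, -7.5], [-3.1, 46, 3, -7.5], [-3.1, 47.5, 3.8, -7.5], [-3.1, 47.5, 3.8, -7.5]], "claw": 0.1}}

```text
clock: 28.45
tool_pos: [0.5538, -0.4323, 0.1189]
orientation: [[0.989, 0.151, -0.002], [0.151, -0.989, 0.002], [-0.002, -0.002, -1.0]]
force: [-0.2, 0.9, 0.0]
width: 0.042
grasp_force: 0.0
```

Run:
```python
from h import *
s=snap("wrist","w13.png")
for c in blobs(brass(s),60): print(c.mean(0).round(),np.round(rect(ray(s,c,.018)),1))
plan((553.6,-432.6,32.5,98.7))
```

```text
[308. 368.] [ 398.1 -482.6  363.7   32.5  -80.5]
[357. 304.] [ 471.8 -527.4   66.    14.5   16.9]
[159. 305.] [ 446.5 -364.2   66.    15.8   -0.7]
[151. 224.] [ 515.6 -351.5   52.2   23.    22. ]
[260. 192.] [ 555.1 -432.5   60.5   17.4    8.7]
[ 35. 139.] [ 569.2 -262.2   45.5   27.2   22.8]
[146. 100.] [ 606.6 -341.3   59.5   21.8    6. ]
tcp [ 554.3 -431.5  119.8] yAx -81.2 q6 39.5 w 42.0 F 0.0 t 28.5
(553.6, -432.6, 32.5) -> [-0.08  0.1   8.73] spin 0.1
```

Emit:
{"method": "send_rows", "body": {"rows": [[0, 0, 0, 0], [0, 0, 2, 0], [0, 0, 4, 0], [0, 0, 6, 0], [0, 0, 7.5, 0], [0, 0, 8.7, 0], [0, 0, 8.7, 0], [0, 0, 8.7, 0], [0, 0, 8.7, 0], [0, 0, 8.7, 0]]}}

```text
clock: 29.75
tool_pos: [0.5545, -0.4328, 0.0341]
orientation: [[0.988, 0.152, 0.001], [0.152, -0.988, -0.0], [0.0, 0.001, -1.0]]
force: [0.2, -0.4, 0.6]
width: 0.0418
grasp_force: 0.0
```

Emit:
{"method": "send_rows", "body": {"rows": [[0, 0, 0, 0], [0, 0, 0, 0], [0, 0, 0, 0], [0, 0, 0, 0], [0, 0, -1, 0], [0, 0, -3, 0], [0, 0, -6.8, 0], [0, 0, -6.8, 0], [0, 0, -6.8, 0], [0, 0, -6.8, 0]], "claw": 1}}

```text
clock: 31.0
tool_pos: [0.5539, -0.4323, 0.1006]
orientation: [[0.988, 0.152, -0.001], [0.152, -0.988, 0.001], [-0.001, -0.001, -1.0]]
force: [0.4, 0.0, -2.2]
width: 0.0175
grasp_force: 40.0
```

Run:
```python
from h import *
s=snap("wrist","w14.png");held(s)
plan((574.1,89.1,80,91.2))
```

```text
held row 181 187.5 end x 29.4 mid y -0.9
tcp [ 553.9 -432.3  100.6] yAx -81.3 q6 39.5 w 16.9 F 40.0 t 31.1
(574.1, 89.1, 80) -> [  9.92 -51.23   2.06] spin 7.5
```

Emit:
{"method": "send_rows", "body": {"rows": [[1.1, -5.8, 0, 1], [2.2, -11.6, 0, 2], [3.3, -17.4, 0, 4], [4.4, -23.2, 0, 6], [5.6, -29, 0, 7.5], [6.7, -34.8, 0, 7.5], [7.8, -40.6, 0, 7.5], [9, -46.4, 0.5, 7.5], [9.9, -51.2, 1.2, 7.5], [9.9, -51.2, 2, 7.5]]}}

```text
clock: 32.3
tool_pos: [0.574, 0.0913, 0.0809]
orientation: [[1.0, 0.025, -0.001], [0.025, -1.0, 0.0], [-0.001, -0.0, -1.0]]
force: [-0.3, -0.1, -2.7]
width: 0.0174
grasp_force: 40.0
```

Emit:
{"method": "send_rows", "body": {"rows": [[0, 0, 0, 0], [0, 0, 0, 0], [0, 0, 0, 0], [0, 0, 0, 0], [0, 0, 0, 0], [0, 0, 0, 0], [0, 0, 0, 0], [0, 0, 0, 0], [0, 0, 0, 0], [0, 0, 0, 0]]}}

```text
clock: 33.55
tool_pos: [0.5744, 0.0884, 0.0817]
orientation: [[1.0, 0.022, 0.0], [0.022, -1.0, -0.0], [0.0, 0.0, -1.0]]
force: [0.5, -0.9, -1.8]
width: 0.0172
grasp_force: 40.0
```

Run:
```python
from h import *
s=snap("wrist","w15.png");held(s);slots(s,172)
plan((574.1,89.1,39,91.2))
```

```text
held row 188 189.5 end x 28.3 mid y -0.8
slot cols 240 273 y [-12.4   9.3] mid -1.5 w 21.6 back row 164 x 30.0
slot cols 451 488 y [126.  150.3] mid 138.1 w 24.3 back row 163 x 30.6
tcp [574.4  88.4  81.6] yAx -88.8 q6 92.9 w 17.5 F 40.0 t 33.6
(574.1, 89.1, 39) -> [-0.03 -0.07  4.26] spin 0.0
```

Emit:
{"method": "send_rows", "body": {"rows": [[-0.03, -0.07, 0.8, 0], [-0.03, -0.07, 1.5, 0], [-0.03, -0.07, 2.2, 0], [-0.03, -0.07, 2.8, 0], [-0.03, -0.07, 3.3, 0], [-0.03, -0.07, 3.7, 0], [-0.03, -0.07, 4, 0], [-0.03, -0.07, 4.2, 0], [-0.03, -0.07, 4.2, 0], [-0.03, -0.07, 4.2, 0]]}}

```text
clock: 34.85
tool_pos: [0.5741, 0.0891, 0.0398]
orientation: [[1.0, 0.022, 0.0], [0.022, -1.0, 0.0], [0.0, -0.0, -1.0]]
force: [-0.5, -0.3, -1.7]
width: 0.0173
grasp_force: 40.0
```

Emit:
{"method": "send_rows", "body": {"rows": [[0, 0, 0, 0], [0, 0, 0, 0], [0, 0, 0, 0], [0, 0, -1, 0], [0, 0, -3, 0], [0, 0, -6, 0], [0, 0, -10, 0], [0, 0, -14, 0], [0, 0, -18, 0], [0, 0, -18, 0]], "claw": 0.38}}

```text
clock: 36.1
tool_pos: [0.5754, 0.0893, 0.2241]
orientation: [[1.0, 0.022, 0.007], [0.022, -1.0, 0.001], [0.007, -0.0, -1.0]]
force: [0.1, -0.4, 0.2]
width: 0.0287
grasp_force: 0.0
```

Run:
```python
from h import *
s=snap("wrist","w16.png")
for c in blobs(brass(s),60): print(c.mean(0).round(),np.round(rect(ray(s,c,.023)),1))
s=snap("scene","s2.png")
for c in blobs(brass(s),15): print("scene",c.mean(0).round(),np.round(rect(ray(s,c,.009)),0))
T=ray(s,[(401,195),(438,204),(433,262),(391,251)],.018);print(np.round(T*1000),np.round(rect(T)))
plan((567.4,-258.6,120,112.4),(567.4,-258.6,30,112.4),(567.4,-258.6,120,112.4),(500,400,90,90))
```

```text
[254. 364.] [322.   84.5 120.3  25.7 -88.8]
[329. 301.] [415.3   4.3  91.6  14.8  10.4]
[188. 303.] [411.6 168.5  91.2  16.7  -6. ]
[388. 172.] [574.8 -47.3  59.5  18.    1.1]
[259. 170.] [573.5  89.3  58.4  17.    0.9]
[472. 169.] [ 578.8 -135.6   59.3   25.     1.2]
[431. 168.] [578.1 -92.5  60.9  22.1   5.7]
[302. 170.] [575.   44.3  59.3  18.1   1.2]
[345. 168.] [576.6  -1.3  61.   19.8   3.5]
scene [306. 274.] [747. 146.  28.  28.  64.]
scene [200. 248.] [ 781. -151.   50.   18.  -48.]
scene [306. 211.] [570.  89.  60.  15.   1.]
scene [290. 206.] [571.  42.  60.  15.   2.]
scene [275. 202.] [572.  -4.  60.  16.   1.]
scene [260. 196.] [571. -50.  61.  16.   1.]
scene [245. 192.] [574. -96.  60.  16.   1.]
scene [231. 188.] [ 575. -142.   60.   17.    1.]
scene [196. 173.] [ 566. -259.   46.   12.   25.]
scene [166. 176.] [ 605. -341.   61.   18.    7.]
scene [177. 147.] [ 500. -356.   76.   17.   22.]
scene [192. 124.] [ 401. -351.   46.   18.  -15.]
scene [ 22. 133.] [ 630. -839.  128.   83.    0.]
[[425. 334.]
 [416. 440.]
 [596. 454.]
 [606. 342.]] [511. 391. 182. 112.   5.]
tcp [573.9  89.1 220.4] yAx -88.8 q6 93.0 w 29.3 F 0.0 t 36.2
(567.4, -258.6, 120) -> [-1.4  34.75 10.04] spin -21.2
(567.4, -258.6, 30) -> [0. 0. 9.] spin 0.0
(567.4, -258.6, 120) -> [ 0.  0. -9.] spin 0.0
(500, 400, 90) -> [ 18.87 -63.46   3.  ] spin 22.4
```

View pics/w16.png

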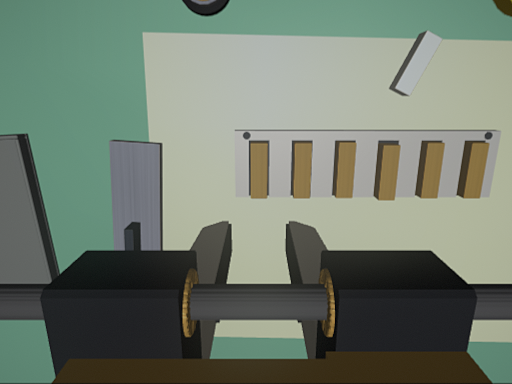

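Emit:
{"method": "send_rows", "body": {"rows": [[-0.2, 5.8, 0, -3], [-0.4, 11.6, 1, -8], [-0.6, 17.4, 2, -13], [-0.9, 23.2, 4, -18], [-1.1, 29, 6, -21.2], [-1.3, 33.5, 9, -21.2], [-1.4, 34.7, 12, -21.2], [-1.4, 34.7, 15, -21.2], [-1.4, 34.7, 17.5, -21.2], [-1.4, 34.7, 18.9, -21.2]], "claw": 0.1}}

```text
clock: 37.45
tool_pos: [0.5665, -0.2576, 0.0285]
orientation: [[0.924, 0.382, -0.003], [0.382, -0.924, 0.002], [-0.002, -0.003, -1.0]]
force: [-0.5, 0.3, 0.1]
width: 0.042
grasp_force: 0.0
```

Emit:
{"method": "send_rows", "body": {"rows": [[0, 0, 0, 0], [0, 0, 0, 0], [0, 0, 0, 0], [0, 0, 0, 0], [0, 0, 0, 0], [0, 0, 0, 0], [0, 0, -2, 0], [0, 0, -6, 0], [0, 0, -9, 0], [0, 0, -9, 0]], "claw": 1}}

```text
clock: 38.7
tool_pos: [0.5687, -0.2587, 0.1237]
orientation: [[0.924, 0.382, 0.004], [0.382, -0.924, -0.002], [0.003, 0.004, -1.0]]
force: [-0.3, -0.6, -0.9]
width: 0.0174
grasp_force: 40.0
```

Run:
```python
from h import *
plan((572,384,110,95),(572,384,44,95))
```

```text
tcp [ 568.7 -258.7  123.7] yAx -67.6 q6 38.8 w 17.4 F 40.0 t 38.7
(572, 384, 110) -> [ 24.84 -59.28   1.37] spin 17.4
(572, 384, 44) -> [0.  0.  6.6] spin 0.0
```

Emit:
{"method": "send_rows", "body": {"rows": [[2.3, -5.5, 0, 2], [4.6, -11, 0, 5], [6.9, -16.5, 0, 8], [9.2, -22, 0, 11], [11.5, -27.5, 0, 14], [13.8, -33, 0, 17.4], [16.1, -38.4, 0, 17.4], [18.4, -43.9, 0, 17.4], [20.3, -48.5, 0, 17.4], [21.1, -50.4, 0, 17.4]]}}

```text
clock: 39.95
tool_pos: [0.5692, 0.2904, 0.1195]
orientation: [[0.996, 0.09, -0.001], [0.09, -0.996, -0.001], [-0.001, 0.0, -1.0]]
force: [-0.1, -0.5, -0.8]
width: 0.0176
grasp_force: 40.0
```

Emit:
{"method": "send_rows", "body": {"rows": [[0.5, -5, 0, 0], [0.9, -9, 1.4, 0], [0.9, -9.6, 3, 0], [0.9, -9.6, 5, 0], [0.9, -9.6, 6.5, 0], [0.9, -9.6, 7.7, 0], [0.9, -9.6, 7.7, 0], [0.9, -9.6, 7.7, 0], [0.9, -9.6, 7.7, 0], [0.9, -9.6, 7.7, 0]]}}

```text
clock: 41.2
tool_pos: [0.5709, 0.3848, 0.0441]
orientation: [[0.996, 0.088, 0.001], [0.088, -0.996, 0.0], [0.001, -0.0, -1.0]]
force: [-0.3, 0.3, -1.2]
width: 0.0172
grasp_force: 40.0
```

Run:
```python
from h import *
s=snap("side","d1.png")
T=proj(s,[(.572,.384,.014)]);print(T)
plan((500,-355,120,112),(572,384,44,95))
s2=snap("wrist","w17.png")
a=s["img"][60:220,100:350,::-1];b=s2["img"][:,:,::-1]
cv2.imwrite("pics/d1c.png",np.hstack([cv2.resize(a,(400,256)),cv2.resize(b,(341,256))]))
```

```text
[[189.9910642  138.29244053]]
tcp [570.9 384.8  44. ] yAx -85.0 q6 115.1 w 17.4 F 40.0 t 41.2
(500, -355, 120) -> [-13.57  73.07  -7.6 ] spin -17.0
(572, 384, 44) -> [ 34.36 -65.82   7.6 ] spin 17.0
```

View pics/d1c.png

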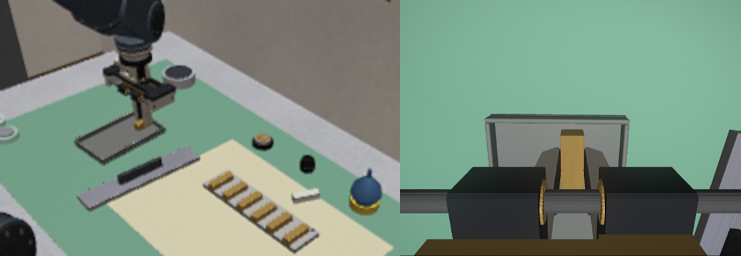

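Emit:
{"method": "send_rows", "body": {"rows": [[0, 0, 0, 0], [0, 0, 0, 0], [0, 0, 0, 0], [0, 0, -2, 0], [0, 0, -6, 0], [-0.5, 4, -10, 0], [-1.5, 9, -12, 0], [-2.6, 14, -12, 0], [-3.5, 19, -12, 0], [-4.1, 22, -12, 0]], "claw": 0.38}}

```text
clock: 42.55
tool_pos: [0.5492, 0.16, 0.1653]
orientation: [[0.996, 0.087, 0.002], [0.087, -0.996, 0.0], [0.002, -0.0, -1.0]]
force: [1.0, 0.1, -0.0]
width: 0.0292
grasp_force: 0.0
```

Run:
```python
from h import *
plan((502,-354.5,150,112),(502,-354.5,31,112))
```

```text
tcp [549.2 160.  165.3] yAx -85.0 q6 96.6 w 29.2 F 0.0 t 42.5
(502, -354.5, 150) -> [-9.17 50.84  1.53] spin -17.0
(502, -354.5, 31) -> [ 0.   0.  11.9] spin 0.0
```

Emit:
{"method": "send_rows", "body": {"rows": [[-1, 5.8, 0, -2], [-2.1, 11.6, 0, -4], [-3.1, 17.4, 0, -7], [-4.2, 23.2, 0, -10], [-5.2, 29, 0, -13], [-6.3, 34.8, 0, -17], [-7.3, 40.6, 0.5, -17], [-8.5, 46.5, 1, -17], [-9.2, 50.8, 1.5, -17], [-9.2, 50.8, 4, -17]], "claw": 0.1}}

```text
clock: 43.8
tool_pos: [0.5025, -0.3559, 0.1259]
orientation: [[0.928, 0.372, 0.004], [0.372, -0.928, -0.003], [0.002, 0.005, -1.0]]
force: [-0.4, 0.7, 0.4]
width: 0.0419
grasp_force: 0.0
```

Emit:
{"method": "send_rows", "body": {"rows": [[0, 0, 1, 0], [0, 0, 2, 0], [0, 0, 2, 0], [0, 0, 2, 0], [0, 0, 2, 0], [0, 0, 2, 0], [0, 0, 2, 0], [0, 0, 2, 0], [0, 0, 2, 0], [0, 0, 2, 0]]}}

```text
clock: 45.05
tool_pos: [0.5022, -0.3522, 0.1036]
orientation: [[0.927, 0.375, -0.0], [0.375, -0.927, 0.0], [-0.0, -0.0, -1.0]]
force: [-0.7, -0.3, -0.1]
width: 0.0417
grasp_force: 0.0
```

Run:
```python
from h import *
s=snap("wrist","w18.png")
for c in blobs(brass(s),60): print(c.mean(0).round(),np.round(rect(ray(s,c,.018)),1))
plan((502,-354.5,31,112))
```

```text
[204. 326.] [ 387.9 -350.    19.1    8.9  -13.8]
[158. 301.] [ 394.1 -310.6   61.4   12.7   10.3]
[358. 298.] [ 453.  -455.7   62.1   12.4   33.5]
[262. 200.] [ 502.1 -354.3   73.5   17.3   21.8]
[302.  49.] [ 606.1 -339.2   59.7   18.2    6.1]
tcp [ 502.2 -352.2  103.6] yAx -68.0 q6 28.6 w 41.8 F 0.0 t 45.1
(502, -354.5, 31) -> [-0.11  0.2   7.26] spin 0.0
```

Emit:
{"method": "send_rows", "body": {"rows": [[-0.1, 0.2, 2, 0], [-0.1, 0.2, 4, 0], [-0.1, 0.2, 6, 0], [-0.1, 0.2, 7.2, 0], [-0.1, 0.2, 7.2, 0], [-0.1, 0.2, 7.2, 0], [-0.1, 0.2, 7.2, 0], [-0.1, 0.2, 7.2, 0], [-0.1, 0.2, 7.2, 0], [-0.1, 0.2, 7.2, 0]]}}

```text
clock: 46.35
tool_pos: [0.5021, -0.3544, 0.0317]
orientation: [[0.927, 0.375, 0.0], [0.375, -0.927, -0.0], [0.0, 0.0, -1.0]]
force: [-0.6, 0.4, -0.3]
width: 0.0416
grasp_force: 0.0
```

Emit:
{"method": "send_rows", "body": {"rows": [[0, 0, 0, 0], [0, 0, 0, 0], [0, 0, 0, 0], [0, 0, 0, 0], [0, 0, 0, 0], [0, 0, -2, 0], [0, 0, -6, 0], [0, 0, -9, 0], [0, 0, -9, 0], [0, 0, -9, 0]], "claw": 1}}

```text
clock: 47.6
tool_pos: [0.5016, -0.354, 0.121]
orientation: [[0.927, 0.375, -0.001], [0.375, -0.927, 0.001], [-0.001, -0.001, -1.0]]
force: [-0.0, -0.6, -2.3]
width: 0.0173
grasp_force: 40.0
```

Run:
```python
from h import *
plan((510,150,120,95),(510,406,110,95),(510,406,44,95))
```

```text
tcp [ 501.6 -354.   121. ] yAx -68.0 q6 28.4 w 17.3 F 40.0 t 47.6
(510, 150, 120) -> [ 19.69 -46.4    0.1 ] spin 17.0
(510, 406, 110) -> [  2.23 -25.5    1.  ] spin 0.0
(510, 406, 44) -> [0.  0.  6.6] spin 0.0
```

Emit:
{"method": "send_rows", "body": {"rows": [[2.2, -5.2, 0, 2], [4.4, -10.4, 0, 4], [6.6, -15.6, 0, 7], [8.8, -20.8, 0, 10], [11, -26, 0, 13], [13.2, -31.2, 0, 17], [15.4, -36.4, 0, 17], [17.6, -41.6, 0, 17], [19.2, -45.5, 0, 17], [19.7, -46.4, 0, 17]]}}

```text
clock: 48.85
tool_pos: [0.5096, 0.1515, 0.1204]
orientation: [[0.996, 0.091, -0.002], [0.091, -0.996, -0.0], [-0.002, 0.0, -1.0]]
force: [-0.3, -1.4, -2.3]
width: 0.0174
grasp_force: 40.0
```

Emit:
{"method": "send_rows", "body": {"rows": [[0.5, -5.5, 0, 0], [1, -11, 0, 0], [1.5, -16.5, 0, 0], [2, -22, 0, 0], [2.2, -25.5, 1, 0], [2.2, -25.5, 2.5, 0], [2.2, -25.5, 5, 0], [2.2, -25.5, 7, 0], [2.2, -25.5, 7.6, 0], [2.2, -25.5, 7.6, 0]]}}

```text
clock: 50.1
tool_pos: [0.5102, 0.4051, 0.0455]
orientation: [[0.996, 0.087, -0.0], [0.087, -0.996, -0.0], [-0.0, 0.0, -1.0]]
force: [0.1, 0.4, -1.2]
width: 0.0171
grasp_force: 40.0
```

Emit:
{"method": "send_rows", "body": {"rows": [[0, 0, 0, 0], [0, 0, 0, 0], [0, 0, 0, 0], [0, 0, -2, 0], [0, 0, -6, 0], [-0.5, 4, -10, 0], [-1, 9, -12, 0], [-1.5, 14, -12, 0], [-2, 19, -12, 0], [-2, 20, -12, 0]], "claw": 0.38}}

```text
clock: 51.35
tool_pos: [0.5079, 0.2025, 0.1672]
orientation: [[0.996, 0.085, 0.001], [0.085, -0.996, 0.0], [0.001, -0.0, -1.0]]
force: [0.4, 0.3, 0.7]
width: 0.0288
grasp_force: 0.0
```

Run:
```python
from h import *
s=snap("scene","s3.png")
for c in blobs(brass(s),15): print("scene",c.mean(0).round(),np.round(rect(ray(s,c,.009)),0))
plan((402.7,-348.8,130,75.3),(402.7,-348.8,31,75.3))
```

```text
scene [306. 274.] [747. 146.  28.  27.  65.]
scene [199. 248.] [ 781. -151.   50.   18.  -48.]
scene [409. 245.] [566. 386.  49.  19.  10.]
scene [420. 229.] [506. 407.  79.  19.   6.]
scene [306. 211.] [570.  89.  60.  15.   1.]
scene [290. 206.] [570.  42.  59.  15.   2.]
scene [275. 202.] [572.  -3.  60.  16.   0.]
scene [260. 196.] [571. -50.  61.  15.   1.]
scene [246. 192.] [573. -96.  60.  16.   2.]
scene [231. 188.] [ 575. -142.   60.   16.    1.]
scene [166. 176.] [ 606. -341.   61.   18.    7.]
scene [192. 124.] [ 400. -351.   45.   18.  -15.]
scene [ 22. 132.] [ 628. -846.  134.   78.   -4.]
tcp [508.2 202.8 167.1] yAx -85.1 q6 102.0 w 29.0 F 0.0 t 51.4
(402.7, -348.8, 130) -> [-15.25  54.05   3.71] spin 19.6
(402.7, -348.8, 31) -> [ 0.  -0.   9.9] spin 0.0
```

Emit:
{"method": "send_rows", "body": {"rows": [[-1.6, 5.8, 0, 2], [-3.2, 11.6, 0, 5], [-4.9, 17.4, 0, 8], [-6.5, 23.2, 0, 11], [-8.1, 29, 0, 14], [-9.8, 34.8, 0, 17], [-11.4, 40.6, 0.5, 19.6], [-13, 46.4, 1, 19.6], [-14.7, 52, 2, 19.6], [-15.2, 54, 3.7, 19.6]], "claw": 0.1}}

```text
clock: 52.65
tool_pos: [0.4044, -0.3494, 0.1293]
orientation: [[0.967, -0.253, 0.002], [-0.253, -0.967, -0.002], [0.002, 0.001, -1.0]]
force: [-0.2, 0.2, -0.6]
width: 0.0418
grasp_force: 0.0
```

Emit:
{"method": "send_rows", "body": {"rows": [[0, 0, 2, 0], [0, 0, 2, 0], [0, 0, 2, 0], [0, 0, 2, 0], [0, 0, 2, 0], [0, 0, 2, 0], [0, 0, 2, 0], [0, 0, 2, 0], [0, 0, 2, 0], [0, 0, 2, 0]]}}

```text
clock: 53.9
tool_pos: [0.4037, -0.3467, 0.1086]
orientation: [[0.968, -0.251, -0.0], [-0.251, -0.968, 0.0], [-0.0, -0.0, -1.0]]
force: [-0.2, 0.8, 0.2]
width: 0.0426
grasp_force: 0.0
```

Run:
```python
from h import *
s=snap("wrist","w19.png")
for c in blobs(brass(s),60): print(c.mean(0).round(),np.round(rect(ray(s,c,.018)),1))
plan((402.7,-348.8,31,75.3))
```

```text
[360. 306.] [ 296.1 -402.    59.     9.4   -9.3]
[159. 300.] [ 338.4 -246.5   63.1   13.7  -27.7]
[263. 197.] [ 403.5 -349.9   47.7   17.3  -14.6]
tcp [ 403.7 -346.7  108.6] yAx -104.6 q6 58.9 w 41.9 F 0.0 t 54.0
(402.7, -348.8, 31) -> [-0.05  0.23  7.76] spin 0.1
```

Emit:
{"method": "send_rows", "body": {"rows": [[0, 0.25, 2, 0], [0, 0.25, 4, 0], [0, 0.25, 6, 0], [0, 0.25, 7.7, 0], [0, 0.25, 7.7, 0], [0, 0.25, 7.7, 0], [0, 0.25, 7.7, 0], [0, 0.25, 7.7, 0], [0, 0.25, 7.7, 0], [0, 0.25, 7.7, 0]]}}

```text
clock: 55.2
tool_pos: [0.4031, -0.3491, 0.0317]
orientation: [[0.968, -0.251, 0.0], [-0.251, -0.968, -0.0], [0.0, 0.0, -1.0]]
force: [0.8, 0.1, 0.5]
width: 0.0423
grasp_force: 0.0
```

Emit:
{"method": "send_rows", "body": {"rows": [[0, 0, 0, 0], [0, 0, 0, 0], [0, 0, 0, 0], [0, 0, 0, 0], [0, 0, 0, 0], [0, 0, -2, 0], [0, 0, -6, 0], [0, 0, -9, 0], [0, 0, -9, 0], [0, 0, -9, 0]], "claw": 1}}

```text
clock: 56.45
tool_pos: [0.4027, -0.3487, 0.1206]
orientation: [[0.968, -0.251, -0.001], [-0.251, -0.968, 0.001], [-0.001, -0.001, -1.0]]
force: [-0.2, -0.3, -1.8]
width: 0.0176
grasp_force: 40.0
```

Run:
```python
from h import *
plan((452,150,120,95),(452,374,110,95),(452,374,44,95))
```

```text
tcp [ 402.7 -348.7  120.6] yAx -104.6 q6 58.7 w 17.6 F 40.0 t 56.5
(452, 150, 120) -> [ -7.76 -49.5    0.06] spin -19.6
(452, 374, 110) -> [  1.95 -22.31   1.  ] spin 0.0
(452, 374, 44) -> [0.  0.  6.6] spin 0.0
```

Emit:
{"method": "send_rows", "body": {"rows": [[-0.9, -5.6, 0, -2], [-1.8, -11.2, 0, -4], [-2.6, -16.8, 0, -7], [-3.5, -22.4, 0, -10], [-4.4, -28, 0, -13], [-5.3, -33.6, 0, -16], [-6.2, -39.2, 0, -19.6], [-7, -44.8, 0, -19.6], [-7.7, -49, 0, -19.6], [-7.8, -49.5, 0, -19.6]]}}

```text
clock: 57.7
tool_pos: [0.4513, 0.1515, 0.1203]
orientation: [[0.996, 0.091, -0.002], [0.091, -0.996, -0.0], [-0.002, 0.0, -1.0]]
force: [-0.7, 0.6, -1.5]
width: 0.0175
grasp_force: 40.0
```

Emit:
{"method": "send_rows", "body": {"rows": [[0.5, -5.5, 0, 0], [1, -11, 0, 0], [1.5, -16.5, 0, 0], [1.9, -21, 0, 0], [1.9, -22.3, 1, 0], [1.9, -22.3, 2.5, 0], [1.9, -22.3, 5, 0], [1.9, -22.3, 7, 0], [1.9, -22.3, 7.6, 0], [1.9, -22.3, 7.6, 0]]}}

```text
clock: 58.95
tool_pos: [0.4515, 0.3729, 0.0454]
orientation: [[0.996, 0.087, -0.0], [0.087, -0.996, -0.0], [-0.0, 0.0, -1.0]]
force: [0.4, 0.5, -0.8]
width: 0.0176
grasp_force: 40.0
```

Emit:
{"method": "send_rows", "body": {"rows": [[0, 0, 0, 0], [0, 0, 0, 0], [0, 0, 0, 0], [0, 0, -2, 0], [0, 0, -6, 0], [0, 2, -10, 0], [-1.5, 6, -14, 0], [-3, 11, -19, 0], [-4, 15, -23, 0], [-4, 15, -23, 0]], "claw": 0.38}}

```text
clock: 60.2
tool_pos: [0.4253, 0.2191, 0.2799]
orientation: [[0.996, 0.086, 0.006], [0.086, -0.996, 0.002], [0.006, -0.002, -1.0]]
force: [-0.6, 0.5, -0.2]
width: 0.0288
grasp_force: 0.0
```

Emit:
{"method": "send_rows", "body": {"rows": [[0, 0, 0, 0], [0, 0, 0, 0], [0, 0, 0, 0], [0, 0, 0, 0], [0, 0, 0, 0], [0, 0, 0, 0], [0, 0, 0, 0], [0, 0, 0, 0], [0, 0, 0, 0], [0, 0, 0, 0]]}}

```text
clock: 61.45
tool_pos: [0.4247, 0.2205, 0.2756]
orientation: [[0.996, 0.088, 0.0], [0.088, -0.996, -0.0], [0.0, 0.0, -1.0]]
force: [0.6, 0.3, 0.1]
width: 0.0287
grasp_force: 0.0
```

Run:
```python
from h import *
s=snap("scene","s4.png")
for c in blobs(brass(s),15): print("scene",c.mean(0).round(),np.round(rect(ray(s,c,.009)),0))
s=snap("wrist","w20.png");plan((470,200,250,90))
```

```text
scene [306. 274.] [747. 146.  28.  28.  64.]
scene [199. 248.] [ 781. -151.   50.   18.  -47.]
scene [409. 245.] [565. 385.  47.  19.  10.]
scene [420. 229.] [506. 408.  77.  19.   5.]
scene [306. 211.] [570.  88.  60.  15.   1.]
scene [413. 207.] [444. 375.  50.  18.   4.]
scene [290. 207.] [570.  42.  59.  15.   2.]
scene [275. 202.] [572.  -4.  60.  16.   1.]
scene [260. 197.] [571. -50.  61.  16.   0.]
scene [246. 192.] [573. -96.  60.  16.   1.]
scene [231. 188.] [ 575. -142.   60.   16.    2.]
scene [166. 176.] [ 605. -341.   61.   18.    7.]
scene [ 21. 133.] [ 630. -846.  128.   72.   -2.]
tcp [424.7 220.5 275.7] yAx -85.0 q6 106.8 w 28.9 F 0.0 t 61.5
(470, 200, 250) -> [4.33 2.44 2.57] spin 5.0
```

View pics/w20.png

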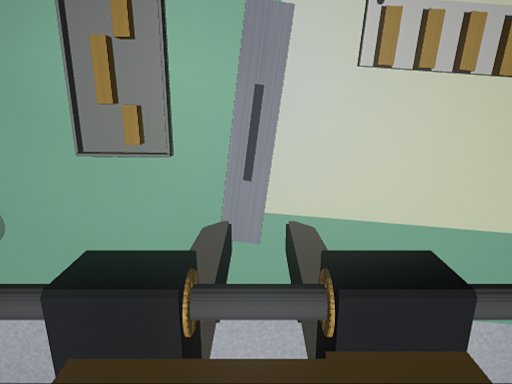

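```bash
cat >> h.py <<'E'
def edge(s,roi):
    h=cv2.cvtColor(s["img"],cv2.COLOR_RGB2HSV);z=np.zeros(h.shape[:2],bool);z[roi[1]:roi[3],roi[0]:roi[2]]=1
    m=z&(h[:,:,0]>105)&(h[:,:,0]<135)&(h[:,:,1]>12)
    for c in blobs(cv2.morphologyEx(m.astype(np.uint8),cv2.MORPH_OPEN,np.ones((3,3))),300): print("bar",c.mean(0).round(),np.round(rect(ray(s,c,.012)),1))
    d=z&(h[:,:,2]<75)
    for c in blobs(d,100): print("rail",c.mean(0).round(),np.round(rect(ray(s,c,.036)),1))
E
python3 - <<'E'
from h import *
s=snap("wrist");edge(s,(195,0,310,246))
h=cv2.cvtColor(s["img"],cv2.COLOR_RGB2HSV)
for x in range(222,300,6): print(x,h[60,x],h[130,x])
E
```

```text
bar [255. 118.] [455.3 230.1 288.4  52.7  -2.8]
rail [289. 236.] [335.6 174.6  28.2   8.7   6.3]
rail [253. 132.] [455.3 230.5 108.2   8.8  -2.7]
222 [ 75  71 169] [ 75  71 169]
228 [ 75  69 169] [ 76  71 168]
234 [ 76  70 168] [109  25 142]
240 [114  30 138] [108  24 138]
246 [113  24 138] [111  24 139]
252 [113  24 138] [101  37  75]
258 [111  25 132] [110  19 121]
264 [113  23 133] [111  24 139]
270 [111  24 136] [113  22 142]
276 [115  22 140] [ 34  13 157]
282 [113  23 135] [ 46  14 198]
288 [ 60   8 197] [ 46  14 198]
294 [ 60   8 196] [ 45  15 199]
```

Run:
```python
from h import *
plan((455.3,230.3,37.5,87.25))
```

```text
tcp [424.7 220.5 275.6] yAx -85.0 q6 106.8 w 28.9 F 0.0 t 61.6
(455.3, 230.3, 37.5) -> [ 3.13 -0.71 23.81] spin 7.8
```

Emit:
{"method": "send_rows", "body": {"rows": [[1.5, -0.3, 5, 3], [3.1, -0.7, 10, 7.8], [3.1, -0.7, 15, 7.8], [3.1, -0.7, 18, 7.8], [3.1, -0.7, 20, 7.8], [3.1, -0.7, 22, 7.8], [3.1, -0.7, 23, 7.8], [3.1, -0.7, 23.8, 7.8], [3.1, -0.7, 23.8, 7.8], [3.1, -0.7, 23.8, 7.8]]}}

```text
clock: 62.85
tool_pos: [0.4553, 0.2303, 0.0381]
orientation: [[0.999, -0.048, 0.001], [-0.048, -0.999, 0.0], [0.001, -0.0, -1.0]]
force: [-0.2, 0.5, 0.4]
width: 0.0286
grasp_force: 0.0
```

Emit:
{"method": "send_rows", "body": {"rows": [[0, 0, 0, 0], [0, 0, 0, 0], [0, 0, 0, 0], [0, 0, 0, 0], [0, 0, 0, 0], [0, 0, 0, 0], [0, 0, 0, 0], [0, 0, 0, 0], [0, 0, 0, 0], [0, 0, 0, 0]], "claw": 1, "newtons": 60}}

```text
clock: 64.1
tool_pos: [0.455, 0.2302, 0.0378]
orientation: [[0.999, -0.048, 0.0], [-0.048, -0.999, -0.0], [0.0, 0.0, -1.0]]
force: [-1.0, -1.6, 5.3]
width: 0.0096
grasp_force: 60.0
```

Emit:
{"method": "send_rows", "body": {"rows": [[0, 0, -0.5, 0], [0, 0, -1, 0], [0, 0, -2, 0], [0, 0, -3, 0], [0, 0, -4.5, 0], [0, 0, -6, 0], [0, 0, -6, 0], [0, 0, -6, 0], [0, 0, -6, 0], [0, 0, -6, 0]]}}

```text
clock: 65.35
tool_pos: [0.4548, 0.2301, 0.0972]
orientation: [[0.999, -0.048, -0.001], [-0.048, -0.999, -0.0], [-0.001, 0.0, -1.0]]
force: [0.5, -0.1, -3.6]
width: 0.0095
grasp_force: 60.0
```

Run:
```python
from h import *
s=snap("side","d2.png");s=snap("wrist","w21.png")
plan((500,-27,97,87.25),(500,-27,97,1.2),(500,-27,39,1.2))
```

```text
tcp [454.9 230.1  97.4] yAx -92.8 q6 114.4 w 9.8 F 60.0 t 65.5
(500, -27, 97) -> [ 5.74 25.47  0.04] spin -0.0
(500, -27, 97) -> [ 0. -0.  0.] spin 86.1
(500, -27, 39) -> [ 0.  -0.   5.8] spin 0.0
```

View pics/w21.png

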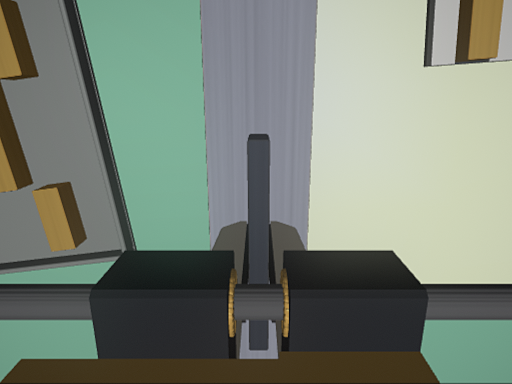

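Emit:
{"method": "send_rows", "body": {"rows": [[0.5, 2.8, 0, -9.4], [1, 5.6, 0, -18.8], [1.6, 8.4, 0, -28.2], [2.2, 11.2, 0, -37.6], [2.8, 14, 0, -47], [3.4, 16.8, 0, -56.4], [4, 19.6, 0, -65.8], [4.6, 22.4, 0, -75.2], [5.4, 25.4, 0, -84.6], [5.4, 25.4, 0, -93.9]]}}

```text
clock: 66.7
tool_pos: [0.4971, -0.0278, 0.0976]
orientation: [[-0.023, 1.0, 0.0], [1.0, 0.023, -0.0], [-0.0, 0.0, -1.0]]
force: [0.2, 0.6, -4.5]
width: 0.0094
grasp_force: 60.0
```

Emit:
{"method": "send_rows", "body": {"rows": [[0, 0, 0, 0], [0, 0, 0, 0], [0, 0, 0, 0], [0, 0, 1, 0], [0, 0, 2, 0], [0, 0, 2, 0], [0, 0, 2, 0], [0, 0, 2, 0], [0, 0, 2, 0], [0, 0, 2, 0]]}}

```text
clock: 67.95
tool_pos: [0.4967, -0.0262, 0.0778]
orientation: [[-0.02, 1.0, 0.0], [1.0, 0.02, -0.0], [-0.0, 0.0, -1.0]]
force: [0.5, 0.3, -3.6]
width: 0.0095
grasp_force: 60.0
```

Run:
```python
from h import *
s=snap("wrist","w22.png")
plan((497,-27,38.5,1.2))
```

```text
tcp [496.7 -26.1  77.7] yAx 1.1 q6 -9.5 w 9.7 F 60.0 t 68.0
(497, -27, 38.5) -> [-0.09  0.03  3.92] spin -0.1
```

View pics/w22.png

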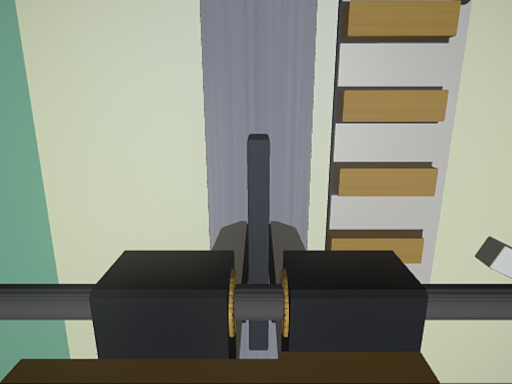

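Emit:
{"method": "send_rows", "body": {"rows": [[0, 0, 1, 0], [0, 0, 2, 0], [0, 0, 3, 0], [0, 0, 3.5, 0], [0, 0, 3.9, 0], [0, 0, 3.9, 0], [0, 0, 3.9, 0], [0, 0, 3.9, 0], [0, 0, 3.9, 0], [0, 0, 3.9, 0]]}}

```text
clock: 69.25
tool_pos: [0.4967, -0.0261, 0.0387]
orientation: [[-0.02, 1.0, 0.0], [1.0, 0.02, -0.0], [-0.0, 0.0, -1.0]]
force: [0.4, 0.1, -3.7]
width: 0.0097
grasp_force: 60.0
```

Emit:
{"method": "send_rows", "body": {"rows": [[0, 0.2, 0, 0], [0, 0.4, 0, 0], [0, 0.6, 0, 0], [0, 0.8, 0, 0], [0, 1, 0, 0], [0, 1.2, 0, 0], [0, 1.4, 0, 0], [0, 1.6, 0, 0], [0, 1.7, 0, 0], [0, 1.7, 0, 0]]}}

```text
clock: 70.5
tool_pos: [0.5137, -0.0258, 0.0386]
orientation: [[-0.02, 1.0, -0.0], [1.0, 0.02, -0.0], [-0.0, -0.0, -1.0]]
force: [-0.2, -0.6, -3.9]
width: 0.0097
grasp_force: 60.0
```

Run:
```python
from h import *
s=snap("wrist","w23.png")
plan((517.3,-27,37.8,1.2));edge(s,(180,0,325,215))
g=s["img"].mean(2)
for r in (20,80,140,200): print(r,g[r,300:350:2].round())
```

```text
tcp [513.6 -25.8  38.6] yAx 1.1 q6 -9.2 w 9.8 F 60.0 t 70.5
(517.3, -27, 37.8) -> [-0.13  0.37  0.08] spin -0.1
bar [258. 109.] [512.7  38.2 104.5  53.1 -88.9]
rail [258. 180.] [513.2  13.2  37.1   9.3 -88.9]
rail [318. 124.] [540.   40.1  89.8   4.6 -88.8]
20 [136. 135. 133. 133. 132. 131. 133. 131. 154. 205.  88.  67.  64.  54.
  55.  56.  82.  98.  97.  97.  97.  97.  97.  96.  96.]
80 [137. 136. 136. 136. 134. 136. 133. 171. 210.  30.  69. 211. 199. 198.
 198. 198. 198. 198. 196. 196. 197. 196. 196. 196. 196.]
140 [138. 140. 139. 138. 140. 138. 208. 189.  57. 131. 200. 197. 197. 197.
 198. 197. 196. 196. 195. 195. 196. 195. 195. 195. 194.]
200 [140. 138. 137. 140. 138. 208. 138.  73.  72.  60.  63.  58. 126. 122.
 122. 122. 123. 122. 123. 122. 122. 122. 123. 123. 123.]
```

Emit:
{"method": "send_rows", "body": {"rows": [[0, 0, 0.07, -0.1], [0, 0.05, 0.07, -0.1], [0, 0.1, 0.07, -0.1], [0, 0.15, 0.07, -0.1], [0, 0.2, 0.07, -0.1], [0, 0.25, 0.07, -0.1], [0, 0.3, 0.07, -0.1], [0, 0.35, 0.07, -0.1], [0, 0.38, 0.07, -0.1], [0, 0.38, 0.07, -0.1]]}}

```text
clock: 71.8
tool_pos: [0.5173, -0.0257, 0.0379]
orientation: [[-0.022, 1.0, -0.0], [1.0, 0.022, 0.0], [0.0, -0.0, -1.0]]
force: [-1.7, 0.5, -2.9]
width: 0.0096
grasp_force: 60.0
```

Emit:
{"method": "send_rows", "body": {"rows": [[0, 0.02, 0, 0], [0, 0.04, 0, 0], [0, 0.06, 0, 0], [0, 0.08, 0, 0], [0, 0.1, 0, 0], [0, 0.1, 0, 0], [0, 0.1, 0, 0], [0, 0.1, 0, 0], [0, 0.1, 0, 0], [0, 0.1, 0, 0]]}}

```text
clock: 73.05
tool_pos: [0.5174, -0.0257, 0.0379]
orientation: [[-0.022, 1.0, -0.003], [1.0, 0.022, 0.0], [0.0, -0.003, -1.0]]
force: [-7.8, -0.1, 3.9]
width: 0.0098
grasp_force: 60.0
```

Emit:
{"method": "send_rows", "body": {"rows": [[0, 0.02, 0, 0], [0, 0.04, 0, 0], [0, 0.06, 0, 0], [0, 0.08, 0, 0], [0, 0.1, 0, 0], [0, 0.12, 0, 0], [0, 0.15, 0, 0], [0, 0.15, 0, 0], [0, 0.15, 0, 0], [0, 0.15, 0, 0]]}}

```text
clock: 74.3
tool_pos: [0.5175, -0.0257, 0.0379]
orientation: [[-0.022, 1.0, -0.006], [1.0, 0.022, 0.0], [0.0, -0.006, -1.0]]
force: [-15.7, -2.9, 12.6]
width: 0.0095
grasp_force: 60.0
```

Run:
```python
from h import *
s=snap("wrist","w24.png");plan();print(bot.get_obs()["force"])
s2=snap("scene","s5.png")
a=s["img"][:250,180:430,::-1];b=s2["img"][160:250,200:380,::-1]
cv2.imwrite("pics/w24c.png",np.hstack([cv2.resize(a,(400,400)),cv2.resize(b,(400,400))]))
```

```text
tcp [517.5 -25.7  37.9] yAx 1.3 q6 -9.2 w 9.4 F 60.0 t 74.3
[-16.3026853   -2.00185608  12.66520983]
```

View pics/w24c.png

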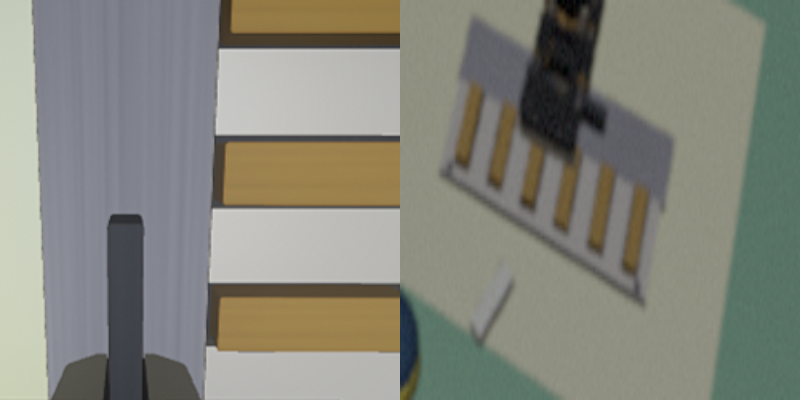

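Emit:
{"method": "send_rows", "body": {"rows": [[0, -0.05, 0, 0], [0, -0.1, 0, 0], [0, -0.15, 0, 0], [0, -0.2, 0, 0], [0, -0.22, 0, 0], [0, -0.22, 0, 0], [0, -0.22, 0, 0], [0, -0.22, 0, 0], [0, -0.22, 0, 0], [0, -0.22, 0, 0]]}}

```text
clock: 75.65
tool_pos: [0.5173, -0.0257, 0.0379]
orientation: [[-0.022, 1.0, -0.001], [1.0, 0.022, 0.0], [0.0, -0.001, -1.0]]
force: [-5.2, -1.1, 0.9]
width: 0.0093
grasp_force: 60.0
```

Emit:
{"method": "send_rows", "body": {"rows": [[0, 0, 0, 0], [0, 0, 0, 0], [0, 0, 0, 0], [0, 0, 0, 0], [0, 0, 0, 0], [0, 0, -1, 0], [0, 0, -2.5, 0], [0, 0, -5, 0], [0, 0, -10, 0], [0, 0, -15, 0]], "claw": 0.5}}

```text
clock: 76.9
tool_pos: [0.5175, -0.0257, 0.1904]
orientation: [[-0.022, 1.0, 0.001], [1.0, 0.022, -0.0], [-0.0, 0.001, -1.0]]
force: [0.7, 0.2, 0.0]
width: 0.0231
grasp_force: 0.0
```

Emit:
{"method": "send_rows", "body": {"rows": [[-5, -4, -5, 10], [-9, -8, -8, 20], [-9, -12, -10, 30], [-9, -12, -10, 40], [-9, -12, -10, 50], [-9, -12, -10, 60], [-9, -12, -10, 70], [-9, -12, -10, 80], [-9, -12, -10, 90], [-9, -12, -10, 90]]}}

```text
clock: 78.15
tool_pos: [0.3996, -0.1182, 0.2888]
orientation: [[1.0, 0.023, 0.001], [0.023, -1.0, -0.0], [0.001, 0.0, -1.0]]
force: [-0.2, -0.2, 0.2]
width: 0.0232
grasp_force: 0.0
```

Run:
```python
from h import *
s=snap("wrist","w25.png");plan();edge(s,(0,0,511,215))
for c in blobs(brass(s),60): print(c.mean(0).round(),np.round(rect(ray(s,c,.023)),1))
s=snap("scene")
for c in blobs(brass(s),15): print("scene",c.mean(0).round(),np.round(rect(ray(s,c,.009)),0))
```

```text
tcp [ 399.6 -118.2  288.6] yAx -88.5 q6 65.7 w 23.0 F 0.0 t 78.2
bar [183.  54.] [520.4 -25.  288.9  58.2 -88.7]
rail [178.  53.] [516.5 -26.  110.9  10.4 -88.7]
rail [125.  19.] [553.9  34.7  28.5  19.1   1.2]
rail [84. 18.] [552.9  78.2  28.4  19.3   1.3]
[254. 364.] [  86.9 -113.4   77.1   17.7   88.3]
[316. 302.] [ 192.6 -202.8  107.5   15.5    8.4]
[201. 305.] [188.8 -41.6 106.8  16.2  -4.2]
[462.   2.] [ 577.1 -339.1   17.     5.   -88.7]
[282.  13.] [ 562.1 -140.3   26.3   17.9    1.3]
[239.  13.] [560.5 -92.6  27.3  17.8   1.3]
[200.  14.] [559.  -48.7  28.3  18.    1.3]
[158.  13.] [559.   -2.7  26.3  17.9   1.3]
[117.  13.] [558.   43.2  26.3  17.9   1.3]
[76. 13.] [557.   89.4  26.3  17.8   1.3]
scene [306. 274.] [747. 146.  28.  27.  65.]
scene [199. 248.] [ 781. -151.   50.   18.  -48.]
scene [409. 244.] [565. 385.  46.  19.  10.]
scene [420. 229.] [506. 407.  76.  21.   6.]
scene [306. 211.] [569.  89.  61.  15.   1.]
scene [413. 207.] [443. 375.  52.  19.   4.]
scene [290. 206.] [570.  42.  61.  15.   2.]
scene [275. 202.] [571.  -4.  61.  16.   2.]
scene [260. 196.] [571. -50.  62.  16.   0.]
scene [246. 192.] [573. -96.  60.  16.   1.]
scene [231. 188.] [ 574. -142.   61.   16.    1.]
scene [166. 176.] [ 605. -342.   61.   19.    7.]
scene [ 21. 133.] [ 628. -845.  129.   68.   -0.]
```

View pics/w25.png

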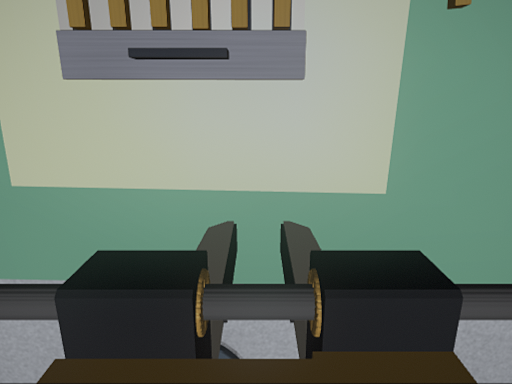

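```bash
python3 -c "
from workcell import bot
print(bot.job_done())"
```

```text
the job is handed in; nothing more can be done
None
```

I handed the job in at about 78 s. All six slots hold 60 mm blanks, both shorts and the long are in the offcut tray, and the straightedge lies flush and centred along the pallet's front edge. I saw no sign that the bystanders were disturbed, and the call returned no verdict.

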